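# Level the marble slab and fill the pickling jar with peeled roots

## Task

Ease the orange wedge all the way out from under the marble slab so the slab comes down softly and lies flat, and leave the wedge on the worktop clear of it. Then stand the lying red beet on its end on the slab and let go, so that you can take it again from above by its upper end. Feed the beet, the carrot and the parsnip one at a time down through the narrow neck until all three lie inside the glass jar, leaving the jar upright in its place and everything else on the bench alone.

Things in the scene. Friction and masses are not known exactly. Their poses are not given: they have to be found in the camera images.
- slab (a joint): tilt of the marble slab about its hinge (rad): 0 = lying flat, about 0.09 at the start, propped on the wedge. The slab weighs about 1.6 kg; nothing but the wedge keeps it up
- slab_top (a point): centre of the upper face of the grey-white marble slab: 180 mm (x) by 200 mm (y), 20 mm thick. Axes turn with it: its y runs square from the hinge (the dark strip along its -y side) to the free edge that the wedge lifts, z is out of the face. When flat, the face is 26 mm above the worktop and the underside 6 mm
- frame: low fixed frame of the slab, origin on the worktop under the slab's centre; x along the hinge, y square to it towards the free edge (at y = +100 mm); the hinge axis is at y = -100 mm
- wedge_grip (a point): centre of the handle block of the orange wedge (120 g): block 26 mm (x), 46 mm (y), 42 mm high, standing on the worktop, centre 21 mm up. Its y axis points from the thin end to the handle, straight out from under the slab. Ramp 80 mm long, 44 mm wide, 5 mm high at the thin end, 25 mm at the handle. Reaches 70 mm under the slab; takes about 10 N to pull; its way out is free
- wedge_tip (a point): middle of the thin end of the wedge, 103 mm from the handle's centre
- jar: clear glass pickling jar standing loose on the worktop, 1.8 kg, 160 mm diameter, 200 mm high, origin at the centre of its underside, z up. Inside: body 150 mm diameter up to a shoulder at 148 to 178 mm, floor 6 mm up with a round glass bump 20 mm high near its middle that tips standing roots over
- jar_mouth (a point): centre of the jar's mouth, at the rim, 200 mm above the worktop; neck 72 mm outside (78 mm at a white band), 60 mm clear inside, 22 mm long
- tray: fixed shallow dark steel tray, 100 mm (x) by 176 mm (y), walls 34 mm high, floor 4 mm; the carrot and the parsnip stand in it on end, side by side along its y, about 80 mm apart
- carrot_mid (a point): peeled orange carrot trimmed to an eight-sided block, 90 mm long and 40 mm across flats (43 mm across corners), ends flat, about 130 g; point at its centre; its own z runs along its length, flats face its x and y axes; stands on end in the tray
- parsnip_mid (a point): peeled cream parsnip trimmed to an eight-sided block, 90 mm long and 40 mm across flats (43 mm across corners), ends flat, about 130 g; point at its centre; its own z runs along its length, flats face its x and y axes; stands on end in the tray
- beet_mid (a point): peeled dark red beet trimmed to an eight-sided block, 90 mm long and 40 mm across flats (43 mm across corners), ends flat, about 130 g; point at its centre; its own y runs along its length, flats face its x and z axes (and every 45 degrees between); lies on the green board. Either end may be stood on; between two facing flats it can be gripped tilted or upright
- trimboard: fixed green trimming board, 130 by 190 mm, 12 mm thick, origin under its centre; the beet lies on it
- bowl: white mixing bowl, 130 mm wide, 65 mm high; leave alone
- ramekin: small white cup, 80 mm wide, 42 mm high; leave alone
- spatula: white-handled spatula, 240 mm long, lying; leave alone
- brush: wooden vegetable brush, 170 mm long, lying; leave alone
- spice: brown spice jar, 52 mm diameter, 100 mm high; leave alone
- mug: blue mug, 80 mm diameter, 90 mm high; leave alone

How it is judged:
On the way, in this order (a step that is already met when the one before it is completed fails the run):
1. the wedge is out from under the slab and the slab lies flat (value of joint slab below 0.012 rad and (y of wedge_tip in the frame of frame above 0.1 m or y of wedge_tip in the frame of frame below -0.1 m or x of wedge_tip in the frame of frame above 0.09 m or x of wedge_tip in the frame of frame below -0.09 m) and (y of wedge_grip in the frame of frame above 0.1 m or y of wedge_grip in the frame of frame below -0.1 m or x of wedge_grip in the frame of frame above 0.09 m or x of wedge_grip in the frame of frame below -0.09 m)), for 0.2 s.
2. the beet stands on its end on the flat slab, let go ((angle between beet_mid's own y axis and vertical below 0.1 rad or angle between beet_mid's own y axis and vertical above 3.04 rad) and z of beet_mid in the frame of slab_top between 0.039 and 0.051 m and x of beet_mid in the frame of slab_top between -0.09 and 0.09 m and y of beet_mid in the frame of slab_top between -0.1 and 0.1 m and contact force between beet and the fingers below 0.05 N and linear speed of beet below 0.02 m/s), for 0.2 s.
At the end, for the whole second after the job is handed in: All three roots rest inside the jar (centres within 75 mm of its axis, at most 155 mm above its underside); jar upright, within 50 mm of its start; slab flat (under 0.012 rad); wedge at rest on the worktop, both ends outside the slab's outline; bystanders within 50 mm of their starts (all of step 1 and horizontal distance between each of carrot_mid, parsnip_mid, beet_mid and jar below 0.075 m and z of each of carrot_mid, parsnip_mid, beet_mid in the frame of jar below 0.155 m and linear speed of each of carrot, parsnip, beet below 0.03 m/s and height (world z) of wedge_grip below 0.035 m and linear speed of wedge below 0.02 m/s and angle between jar's own z axis and vertical below 0.05 rad and distance of each of jar, bowl, ramekin, spatula, brush, spice, mug from where it was at the start of the episode below 0.05 m); the robot touches nothing.
It fails at once if the slab is let down hard (faster than 0.8 rad/s, 160 mm/s at its free edge) (velocity of joint slab below -0.8 rad/s).
It fails at once if the slab is levered up further (past 0.13 rad) (value of joint slab above 0.13 rad).
It fails at once if the jar is tipped (angle between jar's own z axis and vertical above 0.25 rad).
It fails at once if two roots are carried at once (height (world z) of each of carrot_mid, parsnip_mid above 0.19 m or height (world z) of each of carrot_mid, beet_mid above 0.19 m or height (world z) of each of parsnip_mid, beet_mid above 0.19 m).
It fails at once if a bystander is knocked away by more than 60 mm (distance of any of bowl, ramekin, spatula, brush, spice, mug from where it was at the start of the episode above 0.06 m).
It also fails if it takes over 72 s, if anything falls off the work surface, if the arm or the gripper's body presses on something with over 40 N, if the wrist force passes 120 N, or if a joint passes its speed limit or range.

## Robot

A 7-joint arm with a two-finger parallel gripper is mounted at the origin on the work surface. World frame = base frame: x ahead of the robot, y to its left, z up, the work surface at z = 0. Lengths are in m, angles in rad, forces in N, time in s.
With the tool pointing down it reaches from about 0.35 to 0.9 m from the base axis. Payload 8.1 kg.
Tool frame: the origin (TCP) lies at the very end of the fingers, on their centre line; the grasp point (between the pads) lies 19 mm behind it; y points along the fingers, z is the direction in which the jaws open and shut, and the axes are right-handed (so a half turn about y gives the same grasp; the last joint's range is limited). The gripper opens to 92 mm and grips with 3 to 60 N. Pads are 19 mm wide; open, the fingers measure 130 mm over their backs; the gripper's body (75 mm by 190 mm) begins 47 mm behind the grasp point.
Start: joints at [1.022, 0.434, 0.025, 1.573, -0.012, 1.134, -0.075], TCP at [0.269, -0.564, 0.227] pointing down, gripper open.
Joint ranges: [-2.62, 2.62], [-0.44, 2.09], [-1.27, 1.32], [0.08, 2.57], [-1.32, 4.46], [0.12, 2], [-2.74, 2.74]. Speed limits (rad/s): [2.22, 2.22, 3.01, 3.01, 3.14, 3.14, 3.14].

## Interface

Orientations are given as a 3x3 rotation matrix whose columns are the frame's x, y, z axes.
In Python, from plant import env, imaging gives the robot as it stands. The module is installed in compiled form; this text tells all that it offers.
- The arm moves only by the shell command python3 -m handwheel 'ROWS'. ROWS is JSON, a list that holds one entry, the list of rows, each a list of 5 numbers: the shift along the tool's x, y, z in m, then the turn about the tool's y in degrees, then the closure, from 0 (fully open) to 1 (shut). A call has 1 to 8 rows; each row shifts and turns the commanded pose from where the row before left it, along the tool's axes as they then stand; what a row does not reach is not made up. A row lasts 1/12 s, in which the tool goes at most 41.7 mm and 7.16 degrees, less where a joint would pass 70% of its speed; a pose out of reach is approached as far as the arm can. A call is refused whole if a number of a shift passes 0.0417 or a number of a turn 7.16, either way. A call with a gripper value outside its range is refused whole. The fingers move at their own pace and stop on an object; the grip force is fixed at half the most. Time passes only in rows, so rows that do not move let the fingers close. It gives the time, the measured TCP pose, the force and the opening at its end, in the units of the state.
- env.get_obs(): the state, without advancing time (a new reading comes with each control period).
- imaging.grab_frame(name): name is "scene" or "top" or "wrist"; returns a dict with "img" (480x640x3 uint8, red, green, blue), "intrinsics" (3x3 intrinsics, pixels), "R" (3x3) and "t" (3): a world point X has camera coordinates R X + t; the wrist camera has in their place "tool_from_camera" (4x4, takes a point from camera to tool coordinates, whose origin is the TCP and whose axes are the tool frame's). Camera axes: x right, y down, z forward; pixel columns grow to the right and rows downward; lengths in m; the calibration is good to about 2 mm. A picture is of the moment at which its call begins: read the wrist's pose just before it. There is no depth.
- env.sign_off(): hands the job in, once; it reports no verdict.
Trained networks look in a picture, given as the dict that the camera call returned (one of the last four; its "shot" number tells which), for a name from the list of things; names that differ only in an ending like _2 or _b are one class to them, and where a whole thing is asked for, a point or a joint stands for the part that bears it (a point fixed in the world has none). Each returns a list of dicts, best first, with "conf" (0 to 1); they miss things now and then, are a little off and sometimes report something else, mostly with a low value. They report only what shows in the picture. A call takes as long as a camera call.
- imaging.masks_of(target, picture): "mask" (480x640 bool, what is visible of it) and "extent" ([left, top, right, bottom] in pixels, round what is visible of it).
The state is a dict: "clock": time; "q": joint angles; "dq": joint speeds; "joint_efforts": joint torques, N m; "tcp_pos": TCP position; "orientation": TCP orientation; "force": force on the tool from outside, world axes, zero at the start; "wrist_torque": the same for the moment, N m; "grip_width": finger opening in m.
Only numpy, scipy, OpenCV 4.12 (cv2) and the standard library are available. Lean on these libraries where they do the work, as an engineer would, in place of code of your own. Each camera call takes 0.05 s, during which the arm holds its last target.

## Working session

There is one attempt and no reset: what is moved stays moved. The work goes in short steps, Python scripts to look and compute and a shell command to move; the robot and the scene stay as the last step left them, time stands still between calls to the robot, and variables do not carry over. Pictures are saved under pics/ and viewed, and the job is handed in when it is done.

```bash
ls; mkdir -p pics
python3 - <<'E'
from plant import env, imaging
import cv2,numpy as np
print(env.get_obs())
for n in ["scene","top"]:
    f=imaging.grab_frame(n); cv2.imwrite(f"pics/{n}0.png",f["img"][:,:,::-1]); print(n,f["intrinsics"],f["R"],f["t"],f["shot"])
E
```

```text
pics
{'clock': 0.0, 'q': array([ 1.02239659,  0.43522214,  0.02497926,  1.57407104, -0.01161572,
        1.13401995, -0.07509566]), 'dq': array([ 0.00154828, -0.000273  , -0.00085816, -0.00054114, -0.00062179,
       -0.00046821,  0.00013911]), 'joint_efforts': array([ 9.20089260e-04, -6.67841077e+01,  9.85518470e-01, -3.14460576e+01,
       -6.06235326e-02,  4.27929929e-02,  1.62381243e-04]), 'tcp_pos': array([ 0.26921888, -0.56348292,  0.22595566]), 'orientation': array([[-9.02299509e-01, -7.95259196e-04,  4.31108994e-01],
       [-4.31109707e-01,  1.35977608e-03, -9.02298494e-01],
       [ 1.31349477e-04, -9.99998759e-01, -1.56976925e-03]]), 'force': array([-0.48406891,  0.22573812,  0.294588  ]), 'wrist_torque': array([ 0.03890964,  0.03170471, -0.07111119]), 'grip_width': 0.09153605647296}
scene [[530.55323456   0.         329.1436353 ]
 [  0.         530.55323456 247.88083551]
 [  0.           0.           1.        ]] [[ 0.18705125  0.98230389 -0.00953381]
 [ 0.5211333  -0.10745224 -0.84668418]
 [-0.8327256   0.15340495 -0.53201034]] [-0.05233748 -0.17719266  1.77031185] 1
top [[492.24561835   0.         317.70362133]
 [  0.         492.24561835 240.42400673]
 [  0.           0.           1.        ]] [[-0.01203084 -0.99989515 -0.00805957]
 [-0.9925554   0.0129187  -0.12110691]
 [ 0.12119833  0.00654255 -0.99260675]] [-0.03979585  0.56471802  1.45387771] 2
```

View pics/scene0.png

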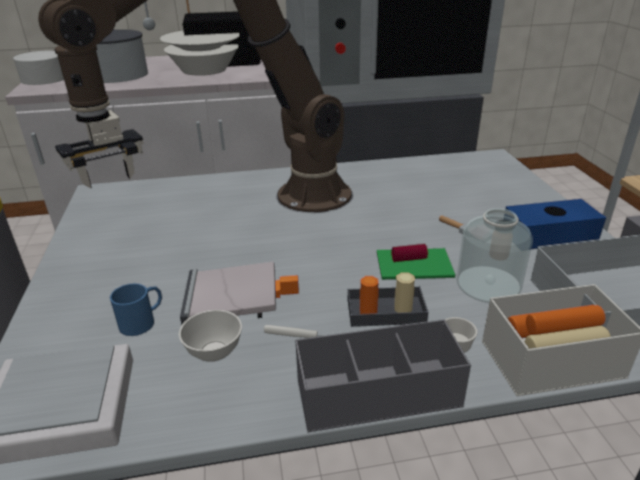

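View pics/top0.png

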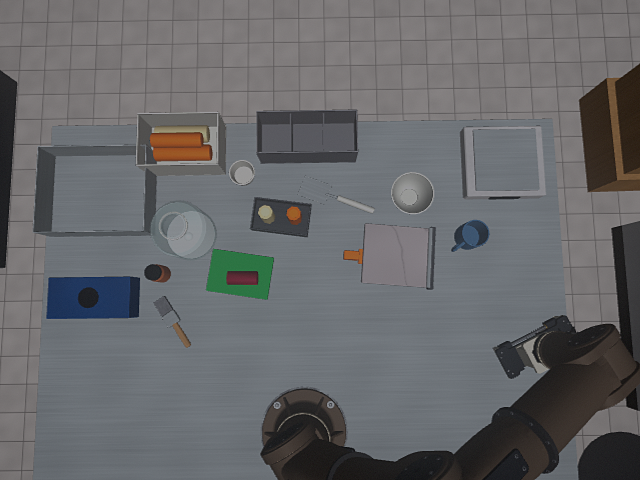

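```bash
cat > h.py <<'E'
from plant import env, imaging
import cv2,numpy as np
np.set_printoptions(precision=4,suppress=True)
def ray(f,u,v,z):
    K,R,t=f["intrinsics"],f["R"],f["t"]
    d=R.T@np.linalg.inv(K)@np.array([u,v,1.]); c=-R.T@t
    return c+d*(z-c[2])/d[2]
def proj(f,X):
    p=f["intrinsics"]@(f["R"]@np.asarray(X)+f["t"]); return p[:2]/p[2]
def wristcam(f,o):
    T=f["tool_from_camera"];W=np.eye(4);W[:3,:3]=o["orientation"];W[:3,3]=o["tcp_pos"]
    C=np.linalg.inv(W@T); f["R"]=C[:3,:3]; f["t"]=C[:3,3]; return f
def show(f,name,pts=()):
    im=f["img"][:,:,::-1].copy()
    for p in pts: cv2.drawMarker(im,tuple(int(round(x)) for x in p),(0,255,0),cv2.MARKER_CROSS,8,1)
    cv2.imwrite(f"pics/{name}.png",im)
def st():
    o=env.get_obs();R=o["orientation"];print("t",round(o["clock"],2),"tcp",o["tcp_pos"],"x",R[:,0],"z",R[:,2],"F",o["force"],"w",o["grip_width"]);return o
E
python3 - <<'E'
from h import *
f=imaging.grab_frame("top"); g=imaging.grab_frame("scene")
zz={"slab_top":.035,"wedge_grip":.042,"jar":.1,"tray":.034,"carrot_mid":.094,"parsnip_mid":.094,"beet_mid":.032,"trimboard":.012}
for n,z in zz.items():
    for nm,p in (("top",f),("scene",g)):
        r=imaging.masks_of(n,p)
        for m in r[:1]:
            k=m["mask"].astype(np.uint8); ys,xs=np.nonzero(k)
            c,_=cv2.findContours(k,cv2.RETR_EXTERNAL,cv2.CHAIN_APPROX_NONE)
            c=max(c,key=cv2.contourArea)
            rect=cv2.boxPoints(cv2.minAreaRect(c))
            print(n,nm,round(m["conf"],2),m["extent"],len(xs),"cen",ray(p,xs.mean(),ys.mean(),z)[:2],"rect",[ray(p,*q,z)[:2].round(3).tolist() for q in rect])
E
```

```text
slab_top top 0.7 [361.9, 225.9, 429.2, 289.8] 3816 cen [ 0.5161 -0.2773] rect [[0.436, -0.172], [0.616, -0.189], [0.599, -0.385], [0.42, -0.365]]
slab_top scene 0.97 [188.5, 262.5, 276.6, 315.0] 3718 cen [ 0.5297 -0.2735] rect [[0.414, -0.394], [0.428, -0.173], [0.632, -0.185], [0.617, -0.378]]
wedge_grip top 0.72 [341.6, 250.3, 361.4, 263.5] 194 cen [ 0.5171 -0.1528] rect [[0.536, -0.122], [0.536, -0.179], [0.494, -0.178], [0.494, -0.122]]
wedge_grip scene 0.88 [276.3, 275.2, 301.7, 298.1] 419 cen [ 0.5485 -0.1535] rect [[0.506, -0.179], [0.509, -0.122], [0.593, -0.13], [0.589, -0.183]]
jar top 0.89 [150.2, 199.6, 215.8, 260.7] 3150 cen [0.5908 0.3451] rect [[0.54, 0.459], [0.704, 0.42], [0.647, 0.226], [0.486, 0.268]]
jar scene 0.75 [457.2, 204.2, 533.2, 305.0] 5576 cen [0.6041 0.3393] rect [[0.73, 0.178], [0.325, 0.398], [0.444, 0.544], [0.805, 0.298]]
tray top 0.74 [250.9, 200.7, 310.7, 239.9] 1536 cen [0.6367 0.0686] rect [[0.596, 0.162], [0.704, 0.15], [0.682, -0.028], [0.574, -0.015]]
tray scene 0.84 [350.3, 288.4, 427.0, 325.3] 1814 cen [0.6734 0.059 ] rect [[0.581, -0.012], 
[... 354 characters left out ...]
0.55 [255.5, 204.0, 273.4, 224.1] 234 cen [0.6374 0.1023] rect [[0.653, 0.133], [0.671, 0.096], [0.621, 0.072], [0.603, 0.108]]
parsnip_mid scene 0.59 [393.7, 272.5, 415.5, 314.2] 691 cen [0.6962 0.0882] rect [[0.752, 0.047], [0.618, 0.095], [0.633, 0.134], [0.765, 0.082]]
beet_mid scene 0.84 [387.3, 244.2, 429.8, 262.4] 568 cen [0.4513 0.1847] rect [[0.413, 0.143], [0.413, 0.247], [0.489, 0.224], [0.488, 0.125]]
trimboard top 0.63 [207.3, 249.7, 275.8, 301.0] 2091 cen [0.4701 0.1941] rect [[0.418, 0.297], [0.548, 0.28], [0.518, 0.089], [0.389, 0.108]]
trimboard scene 0.9 [378.2, 250.3, 458.1, 279.7] 1681 cen [0.4859 0.1932] rect [[0.389, 0.113], [0.424, 0.324], [0.56, 0.27], [0.527, 0.077]]
```

```bash
cat >> h.py <<'E'
def plan(tx,ty,tz,head=None,vmax=0.040,n=None,start=None,grip=0,zhead=None):
    """rows in tool axes; head: desired heading (deg) of tool z (jaw) axis"""
    o=env.get_obs();R=o["orientation"].copy();p=o["tcp_pos"].copy()
    if start is not None: p=np.array(start,float)
    cur=np.degrees(np.arctan2(R[1,2],R[0,2]))
    if head is None: d=0
    else: d=-((head-cur+90)%180-90)   # jaw symmetric
    dp=np.array([tx,ty,tz])-p
    k=max(int(np.ceil(np.linalg.norm(dp)/vmax)),int(np.ceil(abs(d)/7.1)),1)
    if n: k=n
    h=np.radians(cur); out=[]
    for i in range(k):
        z=np.array([np.cos(h),np.sin(h),0]); y=np.array([0,0,-1.]); x=np.cross(y,z)
        s=dp/k; out.append([round(s@x,4),round(s@y,4),round(s@z,4),round(d/k,2),grip])
        h-=np.radians(d/k)
    print("cur head",cur.round(2),"turn",round(d,2),"rows",k)
    for r in out: print(r)
E
python3 - <<'E'
from h import *
plan(0.50,-0.15,0.2,-5)
f=imaging.grab_frame("wrist");show(f,"w0");print(f["tool_from_camera"],f["intrinsics"])
E
```

```text
cur head -64.46 turn -59.46 rows 12
[np.float64(-0.0322), np.float64(0.0022), np.float64(-0.0228), np.float64(-4.96), 0]
[np.float64(-0.0341), np.float64(0.0022), np.float64(-0.02), np.float64(-4.96), 0]
[np.float64(-0.0357), np.float64(0.0022), np.float64(-0.017), np.float64(-4.96), 0]
[np.float64(-0.037), np.float64(0.0022), np.float64(-0.0138), np.float64(-4.96), 0]
[np.float64(-0.038), np.float64(0.0022), np.float64(-0.0106), np.float64(-4.96), 0]
[np.float64(-0.0388), np.float64(0.0022), np.float64(-0.0072), np.float64(-4.96), 0]
[np.float64(-0.0393), np.float64(0.0022), np.float64(-0.0039), np.float64(-4.96), 0]
[np.float64(-0.0395), np.float64(0.0022), np.float64(-0.0005), np.float64(-4.96), 0]
[np.float64(-0.0394), np.float64(0.0022), np.float64(0.003), np.float64(-4.96), 0]
[np.float64(-0.039), np.float64(0.0022), np.float64(0.0063), np.float64(-4.96), 0]
[np.float64(-0.0383), np.float64(0.0022), np.float64(0.0097), np.float64(-4.96), 0]
[np.float64(-0.0373), np.float64(0.0022), np.float64(0.013), np.float64(-4.96), 0]
[[-0.0001  0.9553  0.2958 -0.0804]
 [ 0.0002 -0.2958  0.9553 -0.1574]
 [ 1.      0.0002 -0.0002  0.0006]
 [ 0.      0.      0.      1.    ]] [[393.8342   0.     317.0905]
 [  0.     393.8342 235.8784]
 [  0.       0.       1.    ]]
```

View pics/w0.png

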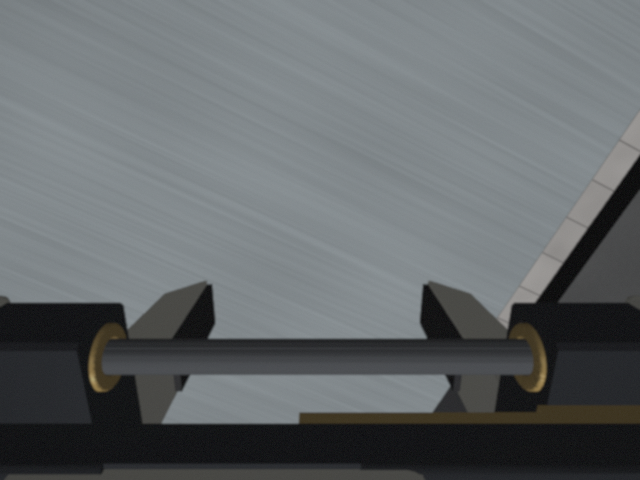

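```bash
python3 -m handwheel '[[[-0.032,0.002,-0.023,-5,0],[-0.034,0.002,-0.02,-5,0],[-0.036,0.002,-0.017,-5,0],[-0.037,0.002,-0.014,-5,0],[-0.038,0.002,-0.011,-5,0],[-0.039,0.002,-0.007,-5,0],[-0.039,0.002,-0.004,-5,0],[-0.039,0.002,0,-5,0]]]'; python3 -m handwheel '[[[-0.03,0.002,0.003,-5,0],[-0.02,0.002,0.006,-5,0],[-0.01,0.002,0.01,-5,0],[0,0,0.013,-4.5,0],[0,0,0,0,0]]]'
python3 - <<'E'
from h import *
o=st();f=wristcam(imaging.grab_frame("wrist"),o);show(f,"w1")
for n,z in (("wedge_grip",.042),("slab_top",.04)):
    for m in imaging.masks_of(n,f)[:2]:
        k=m["mask"].astype(np.uint8); ys,xs=np.nonzero(k)
        c,_=cv2.findContours(k,cv2.RETR_EXTERNAL,cv2.CHAIN_APPROX_NONE)
        c=max(c,key=cv2.contourArea);rect=cv2.boxPoints(cv2.minAreaRect(c))
        print(n,m["conf"],m["extent"],ray(f,xs.mean(),ys.mean(),z),[ray(f,*q,z)[:2].round(3).tolist() for q in rect])
E
```

```text
clock: 1.72
tcp_pos: [0.4227, -0.2859, 0.211]
orientation: [[-0.41, 0.001, 0.912], [-0.912, -0.001, -0.41], [0.0, -1.0, 0.001]]
force: [0.3, -0.8, 0.6]
grip_width: 0.0915
clock: 2.13
tcp_pos: [0.4768, -0.2389, 0.2048]
orientation: [[-0.08, 0.002, 0.997], [-0.997, 0.0, -0.08], [-0.0, -1.0, 0.002]]
force: [0.1, 0.2, 1.8]
grip_width: 0.0916
t 2.13 tcp [ 0.4768 -0.2389  0.2048] x [-0.08   -0.9968 -0.0003] z [ 0.9968 -0.08    0.0017] F [0.1037 0.1541 1.8165] w 0.09159532992429974
wedge_grip 0.74 [331.6, 62.6, 381.3, 140.6] [ 0.5167 -0.1549  0.042 ] [[0.496, -0.124], [0.537, -0.127], [0.535, -0.183], [0.492, -0.18]]
slab_top 0.92 [261.0, 140.7, 481.9, 338.9] [ 0.5146 -0.2582  0.04  ] [[0.436, -0.175], [0.612, -0.189], [0.62, -0.37], [0.414, -0.354]]
```

View pics/w1.png

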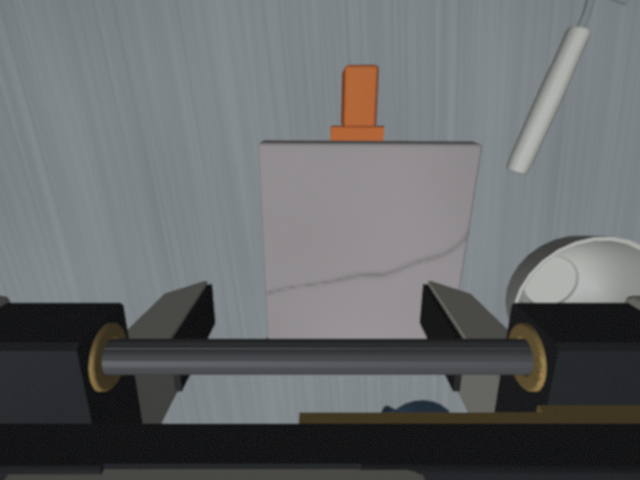

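Run:
```python
from h import *
o=st();f=wristcam(imaging.grab_frame("wrist"),o)
P=[ray(f,*q,.042)[:2] for q in [(345,68),(378,68),(377,125),(342,125)]];print(np.array(P),np.mean(P,0))
e=[ray(f,*q,.026+.019)[:2] for q in [(262,142),(480,145)]];print(e)
```

```text
t 2.28 tcp [ 0.4739 -0.2401  0.2046] x [-0.0894 -0.996   0.0001] z [ 0.996  -0.0894 -0.0006] F [0.4108 0.5796 0.0078] w 0.09158567060133113
[[ 0.5052 -0.1296]
 [ 0.5299 -0.1318]
 [ 0.5273 -0.173 ]
 [ 0.5    -0.1706]] [ 0.5156 -0.1513]
[array([ 0.4364, -0.1777]), array([ 0.6068, -0.1953])]
```

Run:
```python
from h import *
plan(.5165,-.146,.15,-5.5); plan(.5165,-.146,.010,-5.5,start=[.5165,-.146,.15])
```

```text
cur head -5.13 turn 0.37 rows 3
[np.float64(-0.0325), np.float64(0.0182), np.float64(0.0114), np.float64(0.12), 0]
[np.float64(-0.0326), np.float64(0.0182), np.float64(0.0113), np.float64(0.12), 0]
[np.float64(-0.0326), np.float64(0.0182), np.float64(0.0112), np.float64(0.12), 0]
cur head -5.13 turn 0.37 rows 4
[np.float64(0.0), np.float64(0.035), np.float64(0.0), np.float64(0.09), 0]
[np.float64(0.0), np.float64(0.035), np.float64(0.0), np.float64(0.09), 0]
[np.float64(0.0), np.float64(0.035), np.float64(0.0), np.float64(0.09), 0]
[np.float64(0.0), np.float64(0.035), np.float64(0.0), np.float64(0.09), 0]
```

```bash
python3 -m handwheel '[[[-0.0325,0.018,0.0114,0.1,0],[-0.0325,0.018,0.0114,0.1,0],[-0.0325,0.018,0.0112,0.1,0],[0,0.038,0,0,0],[0,0.038,0,0,0],[0,0.038,0,0,0],[0,0.026,0,0,0],[0,0,0,0,0]]]'; python3 -c "
from h import *
st()"
```

```text
clock: 3.0
tcp_pos: [0.5129, -0.1456, 0.0063]
orientation: [[-0.094, -0.008, 0.996], [-0.996, 0.001, -0.094], [-0.0, -1.0, -0.008]]
force: [-1.2, -0.6, -0.4]
grip_width: 0.0919
t 3.0 tcp [ 0.5129 -0.1456  0.0063] x [-0.0937 -0.9956 -0.0005] z [ 0.9956 -0.0937 -0.0082] F [-1.174  -0.5524 -0.3589] w 0.09193718254422564
```

```bash
python3 -m handwheel '[[[0,0,0,0,1],[0,0,0,0,1],[0,0,0,0,1],[0,0,0,0,1],[0,0,0,0,1],[-0.003,0,0,0,1],[-0.005,0,0,0,1]]]'
```

```text
clock: 3.58
tcp_pos: [0.518, -0.138, 0.0113]
orientation: [[-0.093, 0.001, 0.996], [-0.996, -0.001, -0.093], [0.0, -1.0, 0.001]]
force: [1.0, -0.3, 0.5]
grip_width: 0.0498
```

```bash
python3 -m handwheel '[[[0.006,0,0,0,1],[0,0,0,0,1],[0,0,0,0,1],[0,0,0,0,1],[0,0,0,0,1],[0,0,0,0,1]]]'
```

```text
clock: 4.08
tcp_pos: [0.5177, -0.1438, 0.0107]
orientation: [[-0.092, 0.001, 0.996], [-0.996, -0.0, -0.092], [0.0, -1.0, 0.001]]
force: [2.6, -0.6, -2.6]
grip_width: 0.0258
```

```bash
python3 -m handwheel '[[[-0.004,0,0,0,1],[-0.008,0,0,0,1],[-0.01,0,0,0,1],[-0.012,0,0,0,1],[-0.012,0,0,0,1],[-0.012,0,0,0,1],[-0.012,0,0,0,1]]]';python3 -m handwheel '[[[-0.012,0,0,0,1],[-0.010,0,0,0,1],[-0.006,0,0,0,1],[0,0,0,0,1]]]'
python3 - <<'E'
from h import *
f=imaging.grab_frame("scene");show(f,"s1");f=imaging.grab_frame("top");show(f,"t1")
E
```

```text
clock: 4.67
tcp_pos: [0.5228, -0.0761, 0.0107]
orientation: [[-0.094, -0.002, 0.996], [-0.996, -0.003, -0.094], [0.003, -1.0, -0.001]]
force: [-1.2, -4.0, 3.3]
grip_width: 0.0262
clock: 5.0
tcp_pos: [0.5262, -0.0438, 0.0107]
orientation: [[-0.089, -0.0, 0.996], [-0.996, 0.001, -0.089], [-0.001, -1.0, -0.0]]
force: [0.4, 1.9, -0.6]
grip_width: 0.026
```

View pics/s1.png

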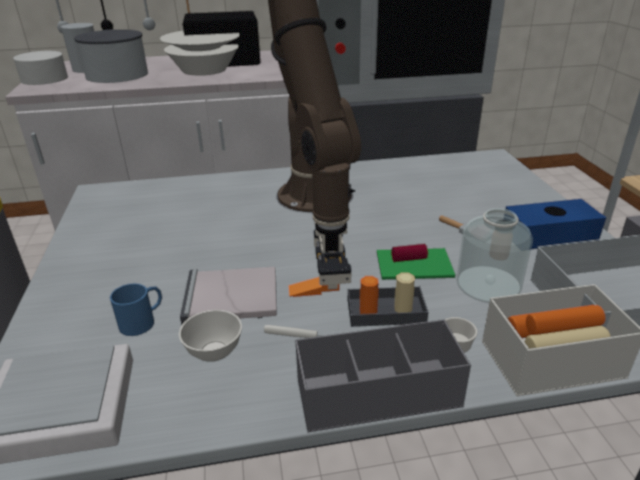

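View pics/t1.png

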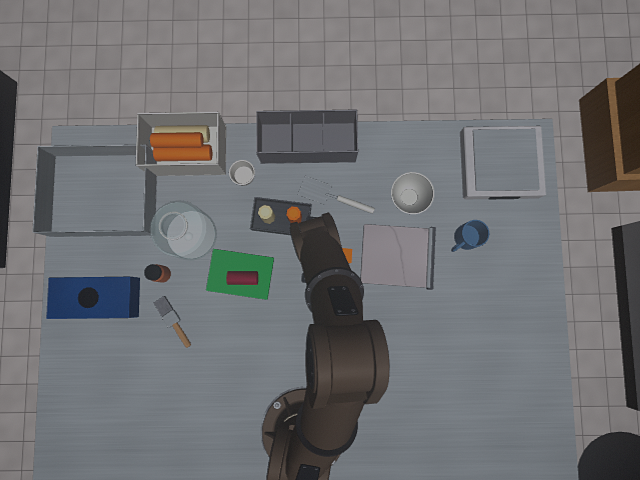

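```bash
python3 -m handwheel '[[[0,0,0,0,0],[0,0,0,0,0],[0,0,0,0,0],[0,0,0,0,0],[0,0,0,0,0],[0,-0.03,0,0,0],[0,-0.04,0,0,0],[0,-0.04,0,0,0]]]'
python3 - <<'E'
from h import *
o=st();print(o["q"])
f=imaging.grab_frame("top");
P=[ray(f,*q,.052)[:2] for q in [(228,272),(258,272),(258,285),(228,285)]];print(np.array(P),np.mean(P,0))
plan(0.36,0.19,0.2,-5)
plan(0.453,0.12,0.2,0)
E
```

```text
clock: 5.77
tcp_pos: [0.525, -0.046, 0.1212]
orientation: [[-0.091, -0.003, 0.996], [-0.996, 0.0, -0.091], [-0.0, -1.0, -0.003]]
force: [0.3, -0.3, 0.3]
grip_width: 0.0745
t 5.77 tcp [ 0.525  -0.046   0.1212] x [-0.0915 -0.9958 -0.0002] z [ 0.9958 -0.0915 -0.0029] F [ 0.2993 -0.3306  0.2826] w 0.07453788357296902
[ 0.2452  0.4235 -0.3425  1.9122  0.1856  0.8395 -0.2858]
[[0.4711 0.2203]
 [0.47   0.1312]
 [0.4315 0.1311]
 [0.4326 0.22  ]] [0.4513 0.1757]
cur head -5.25 turn -0.25 rows 8
[np.float64(-0.0274), np.float64(-0.0088), np.float64(-0.0238), np.float64(-0.03), 0]
[np.float64(-0.0274), np.float64(-0.0088), np.float64(-0.0238), np.float64(-0.03), 0]
[np.float64(-0.0274), np.float64(-0.0088), np.float64(-0.0238), np.float64(-0.03), 0]
[np.float64(-0.0274), np.float64(-0.0088), np.float64(-0.0238), np.float64(-0.03), 0]
[np.float64(-0.0274), np.float64(-0.0088), np.float64(-0.0237), np.float64(-0.03), 0]
[np.float64(-0.0275), np.float64(-0.0088), np.float64(-0.0237), np.float64(-0.03), 0]
[np.float64(-0.0275), np.float64(-0.0088), np.float64(-0.0237), np.float64(-0.03), 0]
[np.float64(-0.0275), np.float64(-0.0088), np.float64(-0.0237), np.float64(-0.03), 0]
cur head -5.25 turn -5.25 rows 5
[np.float64(-0.0316), np.float64(-0.0141), np.float64(-0.0183), np.float64(-1.05), 0]
[np.float64(-0.0319), np.float64(-0.0141), np.float64(-0.0177), np.float64(-1.05), 0]
[np.float64(-0.0322), np.float64(-0.0141), np.float64(-0.0171), np.float64(-1.05), 0]
[np.float64(-0.0326), np.float64(-0.0141), np.float64(-0.0165), np.float64(-1.05), 0]
[np.float64(-0.0328), np.float64(-0.0141), np.float64(-0.0159), np.float64(-1.05), 0]
```

```bash
python3 -m handwheel '[[[-0.03,-0.02,-0.018,0,0],[-0.03,-0.02,-0.018,0,0],[-0.03,-0.02,-0.018,0,0],[-0.03,-0.015,-0.018,0,0],[-0.02,0,-0.01,0,0],[0,0,0,0,0],[0,0,0,0,0]]]'
python3 - <<'E'
from h import *
o=st();f=wristcam(imaging.grab_frame("wrist"),o);show(f,"w2")
for n,z in (("beet_mid",.052),):
    for m in imaging.masks_of(n,f)[:2]:
        k=m["mask"].astype(np.uint8); ys,xs=np.nonzero(k)
        c,_=cv2.findContours(k,cv2.RETR_EXTERNAL,cv2.CHAIN_APPROX_NONE)
        c=max(c,key=cv2.contourArea);rect=cv2.boxPoints(cv2.minAreaRect(c))
        print(n,m["conf"],m["extent"],ray(f,xs.mean(),ys.mean(),z),[ray(f,*q,z)[:2].round(3).tolist() for q in rect])
E
```

```text
clock: 6.4
tcp_pos: [0.4571, 0.1018, 0.196]
orientation: [[-0.089, 0.001, 0.996], [-0.996, -0.0, -0.089], [0.0, -1.0, 0.001]]
force: [-0.0, -0.6, 0.1]
grip_width: 0.0919
t 6.4 tcp [0.4571 0.1018 0.196 ] x [-0.0889 -0.996   0.0001] z [ 0.996  -0.0889  0.0008] F [-0.0067 -0.6065  0.129 ] w 0.09185458930135026
```

View pics/w2.png

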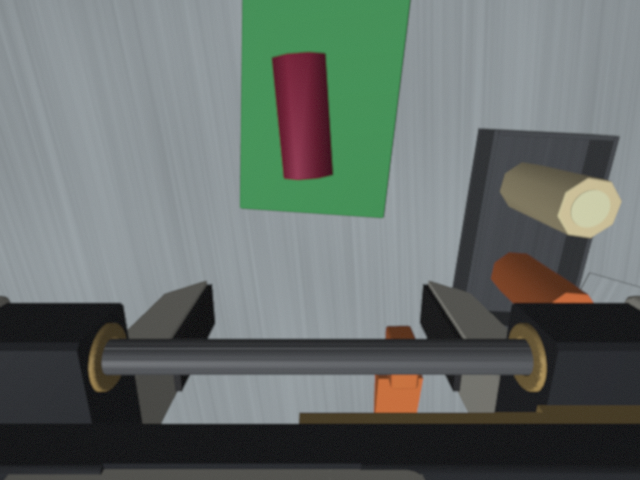

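Run:
```python
from h import *
o=st();f=wristcam(imaging.grab_frame("wrist"),o)
P=np.array([ray(f,*q,.036)[:2] for q in [(273,57),(326,53),(332,175),(284,180)]]);print(P,P.mean(0))
a=(P[0]+P[1])/2-(P[2]+P[3])/2;print(np.linalg.norm(a),np.degrees(np.arctan2(a[1],a[0])), np.linalg.norm(P[0]-P[1]))
im=f["img"].astype(int);k=((im[:,:,0]>60)&(im[:,:,1]<45)&(im[:,:,0]>im[:,:,1]*2)).astype(np.uint8);k[:30]=0;k[260:]=0
c,_=cv2.findContours(k,cv2.RETR_EXTERNAL,cv2.CHAIN_APPROX_NONE);c=max(c,key=cv2.contourArea)
r=cv2.boxPoints(cv2.minAreaRect(c));P=np.array([ray(f,*q,.036)[:2] for q in r]);print(r,P,P.mean(0))
f=imaging.grab_frame("top")
for m in imaging.masks_of("slab_top",f)[:1]:
        k=m["mask"].astype(np.uint8)
        c,_=cv2.findContours(k,cv2.RETR_EXTERNAL,cv2.CHAIN_APPROX_NONE)
        c=max(c,key=cv2.contourArea);rect=cv2.boxPoints(cv2.minAreaRect(c));print([ray(f,*q,.026)[:2] for q in rect],m["extent"])
im=f["img"][200:320,330:460,::-1];cv2.imwrite("pics/t2.png",cv2.resize(im,None,fx=6,fy=4.8,interpolation=cv2.INTER_CUBIC))
```

```text
t 6.5 tcp [0.4576 0.0997 0.1954] x [-0.0928 -0.9957  0.0008] z [ 0.9957 -0.0928 -0.0003] F [ 0.2267 -0.0331 -0.4578] w 0.09193296004383773
[[0.4366 0.2221]
 [0.4758 0.2211]
 [0.4729 0.1313]
 [0.434  0.1309]] [0.4548 0.1764]
0.09055309352266698 88.2516171374515 0.03919178070205122
[[270.9543  51.3604]
 [321.7665  47.731 ]
 [330.6751 172.4518]
 [279.8629 176.0812]] [[0.4356 0.226 ]
 [0.473  0.2249]
 [0.472  0.1334]
 [0.4311 0.1343]] [0.4529 0.1797]
[array([ 0.4354, -0.1683]), array([ 0.6153, -0.1839]), array([ 0.5994, -0.3857]), array([ 0.4201, -0.3672])] [361.6, 226.8, 428.5, 290.8]
```

View pics/t2.png

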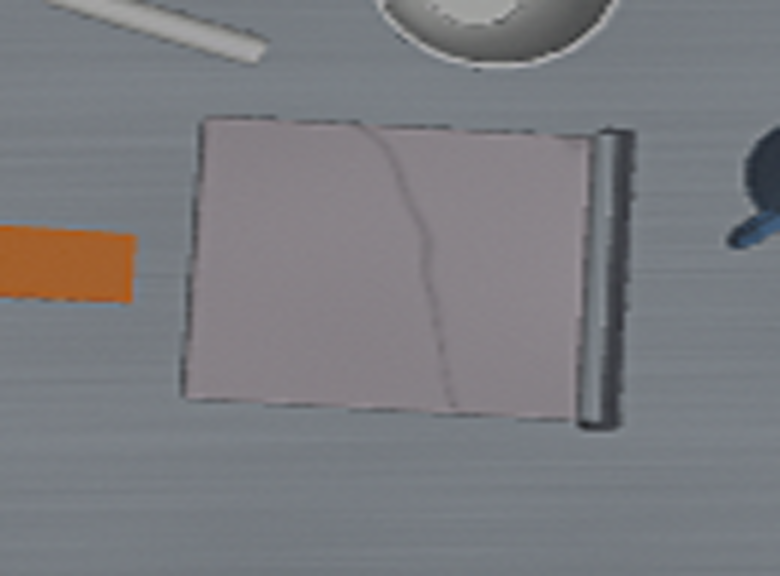

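```bash
python3 - <<'E'
from h import *
plan(.4527,.146,.08,-2);
E
python3 -m handwheel '[[[-0.023,0.029,-0.005,-1.2,0.3],[-0.023,0.029,-0.005,-1.2,0.3],[0,0.029,0,-1,0.3],[0,0.029,0,0,0.35],[0,0.029,0,0,0.35],[0,0.029,0,0,0.4],[0,0.004,0,0,0.4],[0,0,0,0,0.4]]]'
```

```text
cur head -5.39 turn -3.39 rows 4
[np.float64(-0.0114), np.float64(0.0288), np.float64(-0.0023), np.float64(-0.85), 0]
[np.float64(-0.0115), np.float64(0.0288), np.float64(-0.0022), np.float64(-0.85), 0]
[np.float64(-0.0115), np.float64(0.0288), np.float64(-0.002), np.float64(-0.85), 0]
[np.float64(-0.0115), np.float64(0.0288), np.float64(-0.0018), np.float64(-0.85), 0]
clock: 7.32
tcp_pos: [0.4501, 0.1465, 0.0163]
orientation: [[-0.033, -0.004, 0.999], [-0.999, -0.002, -0.033], [0.002, -1.0, -0.004]]
force: [-1.0, 0.2, 0.2]
grip_width: 0.0555
```

```bash
python3 -m handwheel '[[[0,0,0.002,0,1],[0,0,0,0,1],[0,0,0,0,1],[0,0,0,0,1],[0,0,0,0,1],[0,-0.01,0,0,1],[0,-0.03,0,0,1],[0,-0.03,0,0,1]]]'
python3 - <<'E'
from h import *
st();f=imaging.grab_frame("scene");show(f,"s2");cv2.imwrite("pics/s2z.png",cv2.resize(f["img"][190:320,320:480,::-1],None,fx=4,fy=4))
f=imaging.grab_frame("wrist");show(f,"w3")
E
```

```text
clock: 7.98
tcp_pos: [0.4519, 0.1472, 0.0887]
orientation: [[-0.032, -0.003, 0.999], [-0.999, -0.001, -0.032], [0.001, -1.0, -0.002]]
force: [0.8, -0.5, -1.9]
grip_width: 0.0398
t 7.98 tcp [0.4519 0.1472 0.0887] x [-0.0319 -0.9995  0.0007] z [ 0.9995 -0.0319 -0.0025] F [ 0.7651 -0.5496 -1.8943] w 0.03979793501581756
```

View pics/s2z.png

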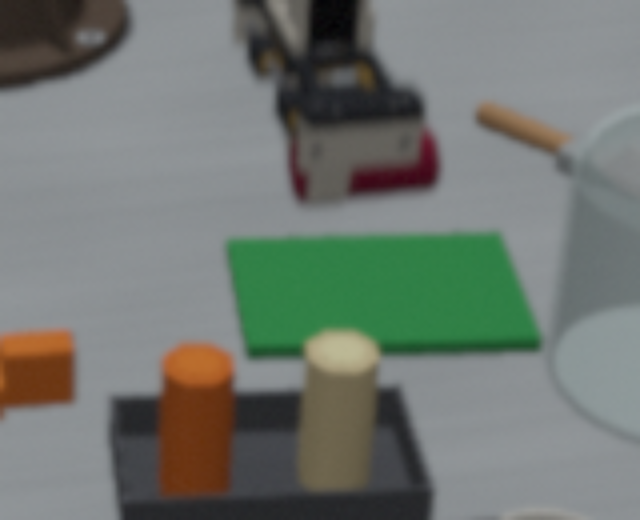

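View pics/w3.png

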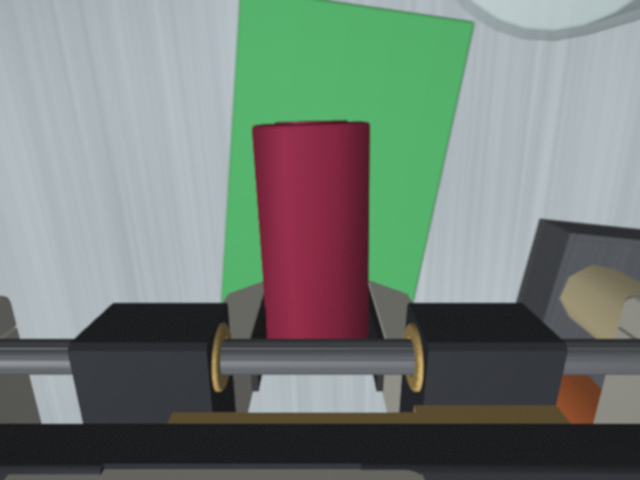

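Run:
```python
from h import *
plan(.398,-.245,.075,-95.1,n=13,grip=1);
```

```text
cur head -1.86 turn -86.76 rows 13
[np.float64(0.0304), np.float64(0.0013), np.float64(-0.0034), np.float64(-6.67), 1]
[np.float64(0.0298), np.float64(0.0013), np.float64(-0.007), np.float64(-6.67), 1]
[np.float64(0.0288), np.float64(0.0013), np.float64(-0.0104), np.float64(-6.67), 1]
[np.float64(0.0274), np.float64(0.0013), np.float64(-0.0137), np.float64(-6.67), 1]
[np.float64(0.0256), np.float64(0.0013), np.float64(-0.0167), np.float64(-6.67), 1]
[np.float64(0.0235), np.float64(0.0013), np.float64(-0.0196), np.float64(-6.67), 1]
[np.float64(0.0211), np.float64(0.0013), np.float64(-0.0222), np.float64(-6.67), 1]
[np.float64(0.0184), np.float64(0.0013), np.float64(-0.0245), np.float64(-6.67), 1]
[np.float64(0.0154), np.float64(0.0013), np.float64(-0.0265), np.float64(-6.67), 1]
[np.float64(0.0122), np.float64(0.0013), np.float64(-0.0281), np.float64(-6.67), 1]
[np.float64(0.0089), np.float64(0.0013), np.float64(-0.0293), np.float64(-6.67), 1]
[np.float64(0.0054), np.float64(0.0013), np.float64(-0.0301), np.float64(-6.67), 1]
[np.float64(0.0018), np.float64(0.0013), np.float64(-0.0306), np.float64(-6.67), 1]
```

```bash
sed -i 's/zhead=None):/turn=None):/; s/^    dp=np.array(\[tx/    if turn is not None: d=turn\n    dp=np.array([tx/; s/out.append(\[round(s@x,4),round(s@y,4),round(s@z,4),round(d\/k,2),grip\])/out.append([float(round(v,4)) for v in (s@x,s@y,s@z,d\/k,grip)])/' h.py
python3 - <<'E'
from h import *
plan(.398,-.245,.075,turn=93.1,n=14,grip=1);
E
```

```text
cur head -1.86 turn 93.1 rows 14
[0.0282, 0.0012, -0.0032, 6.65, 1.0]
[0.0284, 0.0012, 0.0001, 6.65, 1.0]
[0.0282, 0.0012, 0.0034, 6.65, 1.0]
[0.0276, 0.0012, 0.0066, 6.65, 1.0]
[0.0267, 0.0012, 0.0098, 6.65, 1.0]
[0.0254, 0.0012, 0.0128, 6.65, 1.0]
[0.0237, 0.0012, 0.0157, 6.65, 1.0]
[0.0217, 0.0012, 0.0183, 6.65, 1.0]
[0.0195, 0.0012, 0.0207, 6.65, 1.0]
[0.017, 0.0012, 0.0228, 6.65, 1.0]
[0.0142, 0.0012, 0.0246, 6.65, 1.0]
[0.0112, 0.0012, 0.0261, 6.65, 1.0]
[0.0081, 0.0012, 0.0272, 6.65, 1.0]
[0.0049, 0.0012, 0.028, 6.65, 1.0]
```

```bash
python3 -m handwheel '[[[0.028,0.001,-0.003,6.65,1],[0.0285,0.001,0,6.65,1],[0.028,0.001,0.0035,6.65,1],[0.0275,0.001,0.0065,6.65,1],[0.0265,0.001,0.01,6.65,1],[0.0255,0.001,0.013,6.65,1],[0.0235,0.001,0.0155,6.65,1],[0.0215,0.001,0.018,6.65,1]]]';python3 -m handwheel '[[[0.0195,0.001,0.0205,6.65,1],[0.017,0.001,0.023,6.65,1],[0.014,0.001,0.0245,6.65,1],[0.011,0.001,0.026,6.65,1],[0.008,0.001,0.027,6.65,1],[0.005,0.001,0.028,6.65,1],[0,0,0,0,1],[0,0,0,0,1]]]'
python3 - <<'E'
from h import *
o=st();print(o["q"]);f=imaging.grab_frame("top");cv2.imwrite("pics/t3.png",cv2.resize(f["img"][200:330,320:480,::-1],None,fx=4,fy=4))
f=wristcam(imaging.grab_frame("wrist"),o);show(f,"w4")
E
```

```text
clock: 8.75
tcp_pos: [0.4203, -0.0777, 0.0802]
orientation: [[-0.823, 0.001, 0.568], [-0.568, 0.0, -0.823], [-0.001, -1.0, 0.0]]
force: [1.2, -0.6, -1.4]
grip_width: 0.0401
clock: 9.42
tcp_pos: [0.3959, -0.246, 0.074]
orientation: [[-0.996, 0.0, -0.089], [0.089, -0.0, -0.996], [-0.0, -1.0, 0.0]]
force: [0.4, 0.5, -2.1]
grip_width: 0.0399
t 9.42 tcp [ 0.3959 -0.246   0.074 ] x [-0.996   0.0894 -0.0002] z [-0.0894 -0.996   0.0004] F [ 0.3618  0.5426 -2.1458] w 0.0399370780440057
[ 0.3997  0.3843  0.0525  2.1256 -0.0328  0.6321 -1.1854]
```

View pics/t3.png

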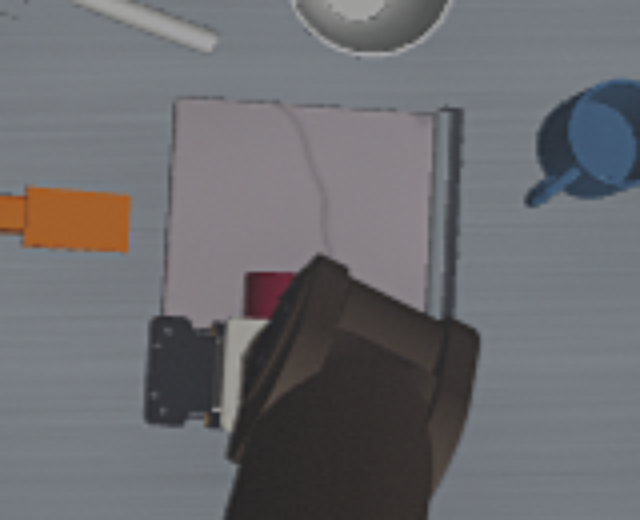

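View pics/w4.png

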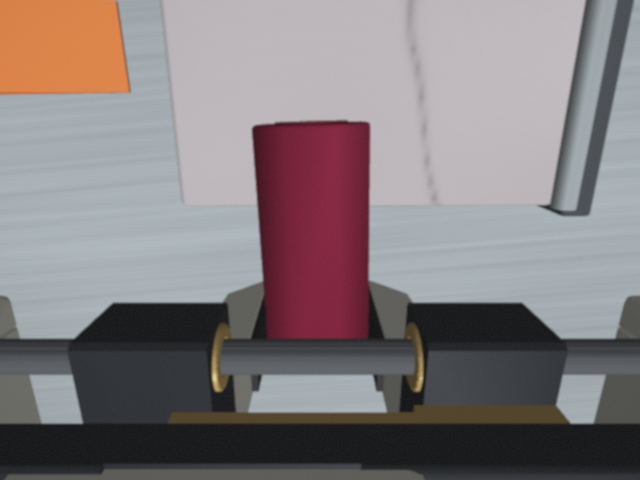

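Run:
```python
from h import *
o=st();f=wristcam(imaging.grab_frame("wrist"),o)
R=o["orientation"];E=ray(f,312,205,.026);print(E,R.T@(E-o["tcp_pos"]))
for q in [(183,205),(553,206)]: print(ray(f,*q,.026))
```

```text
t 9.52 tcp [ 0.3964 -0.2438  0.0739] x [-0.9964  0.0848  0.0001] z [-0.0848 -0.9964 -0.0007] F [-0.0265  0.3304 -1.4266] w 0.03981518212821535
[ 0.4308 -0.2444  0.026 ] [-0.0343  0.0479 -0.0023]
[ 0.4366 -0.1759  0.026 ]
[ 0.4194 -0.3723  0.026 ]
```

```bash
python3 -m handwheel '[[[-0.001,0.02,0,0,1],[-0.001,0.02,0,0,1],[0,0.006,0,0,1],[0,0.006,0,0,1],[0,0.004,0,0,1]]]'; python3 -c "
from h import *
st();f=imaging.grab_frame('wrist');show(f,'w5')"
```

```text
clock: 9.98
tcp_pos: [0.3965, -0.2432, 0.0175]
orientation: [[-0.996, -0.004, -0.085], [0.085, 0.002, -0.996], [0.004, -1.0, -0.002]]
force: [-7.6, 2.3, 11.1]
grip_width: 0.0401
t 9.98 tcp [ 0.3965 -0.2432  0.0175] x [-0.9964  0.0846  0.0039] z [-0.0846 -0.9964 -0.0017] F [-7.5907  2.2746 11.0602] w 0.04008613706598019
```

View pics/w5.png

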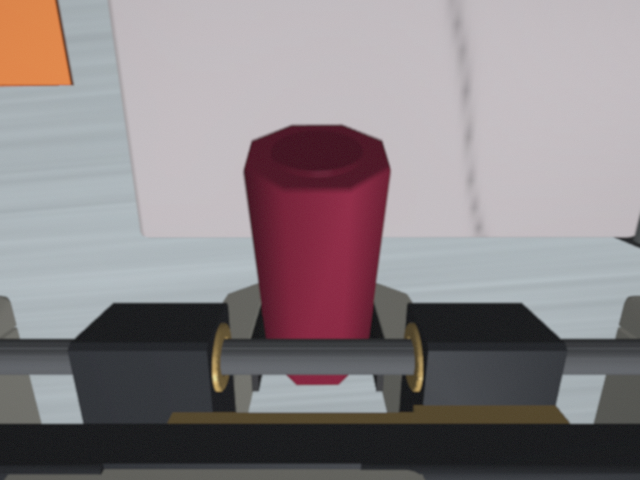

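```bash
python3 -m handwheel '[[[-0.001,0.004,0,0,1],[-0.002,0.003,0,0,1],[-0.002,0.001,0,0,1],[0,0,0,0,1]]]'; python3 -c "
from h import *
st();f=imaging.grab_frame('wrist');show(f,'w6');f=imaging.grab_frame('scene');cv2.imwrite('pics/s6.png',cv2.resize(f['img'][190:330,150:310,::-1],None,fx=4,fy=4))"
```

```text
clock: 10.37
tcp_pos: [0.3982, -0.2431, 0.0091]
orientation: [[-0.996, -0.009, -0.086], [0.086, 0.004, -0.996], [0.01, -1.0, -0.003]]
force: [-14.4, 1.2, 8.4]
grip_width: 0.0398
t 10.37 tcp [ 0.3982 -0.2431  0.0091] x [-0.9963  0.0857  0.0096] z [-0.0858 -0.9963 -0.0029] F [-14.4036   1.1821   8.391 ] w 0.03979242084269925
```

View pics/w6.png

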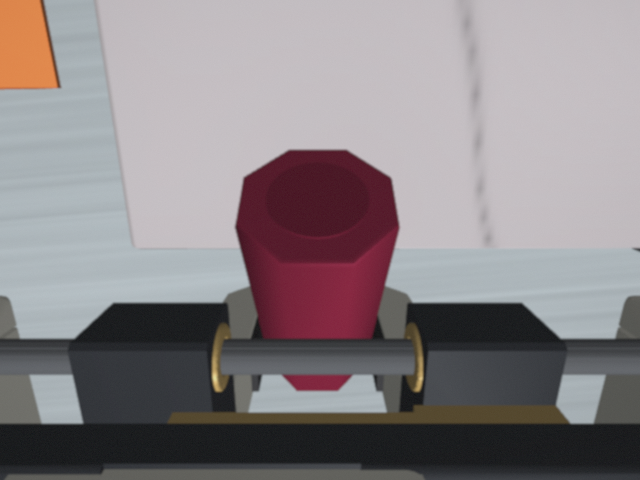

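View pics/s6.png

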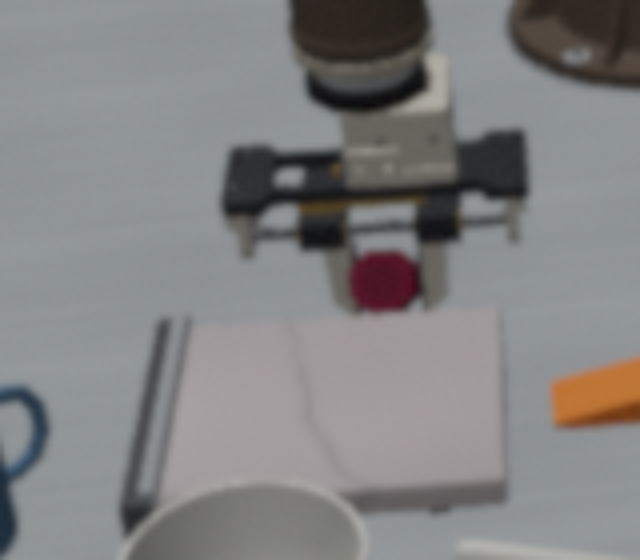

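```bash
python3 -m handwheel '[[[0,0,0,0,0.35],[0,0,0,0,0.35],[0,0,0,0,0.35],[0,0,0,0,0.35],[0,-0.02,0,0,0.35],[0,-0.04,0,0,0.35],[0,-0.04,0,0,0.35],[0.01,-0.01,0,0,0.35]]]'; python3 -c "
from h import *
o=st();f=imaging.grab_frame('wrist');show(f,'w7')"
```

```text
clock: 11.13
tcp_pos: [0.3978, -0.2455, 0.125]
orientation: [[-0.996, 0.008, -0.085], [0.085, -0.003, -0.996], [-0.009, -1.0, 0.003]]
force: [0.4, 0.1, -0.3]
grip_width: 0.0599
t 11.13 tcp [ 0.3978 -0.2455  0.125 ] x [-0.9963  0.085  -0.0085] z [-0.0851 -0.9964  0.0027] F [ 0.3597  0.0611 -0.3391] w 0.059930684075927186
```

View pics/w7.png

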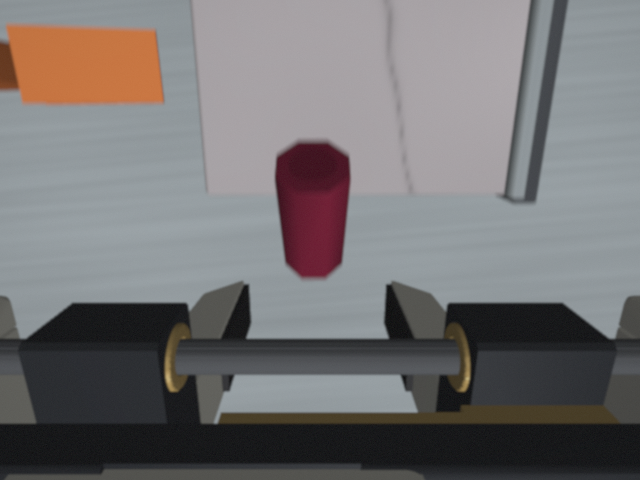

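```bash
cat >> h.py <<'E'
def prism(theta,cx,cy,zc,ux):
    """beet leaning: lower underside corner at (cx,cy,zc), axis heading ux (2-vector), tilt theta -> verts A ring, B ring"""
    a=np.array([ux[0]*np.cos(theta),ux[1]*np.cos(theta),np.sin(theta)]);s=np.array([-ux[1],ux[0],0]);n=np.cross(a,s);n=n if n[2]>0 else -n
    A0=np.array([cx,cy,zc])+.02*n
    r=.02/np.cos(np.pi/8);ang=np.pi/8+np.arange(8)*np.pi/4
    ring=np.array([r*(np.cos(t)*s+np.sin(t)*n) for t in ang])
    return A0+ring,A0+.09*a+ring,A0,a
E
python3 - <<'E'
from h import *
from scipy.optimize import least_squares
o=st();f=wristcam(imaging.grab_frame('wrist'),o);show(f,"w8")
m=imaging.masks_of("beet_mid",f);print([ (x["conf"],x["extent"]) for x in m])
u=np.array([.9963,-.085])
def res(p):
    th,cx,cy=p;A,B,_,_=prism(th,cx,cy,0.001,u)
    pa=np.array([proj(f,v) for v in A]);pb=np.array([proj(f,v) for v in B])
    return [pb[:,1].min()-140,pb[:,1].max()-187,max(pa[:,1].max(),0)-277,pb[:,0].min()-276,pb[:,0].max()-350]
for t0 in (.4,.8):
    r=least_squares(res,[t0,.40,-.245]);print(np.degrees(r.x[0]),r.x[1:],r.fun)
th,cx,cy=r.x;A,B,A0,a=prism(th,cx,cy,.001,u)
E0=.4308;print("underside z at slab edge",.001+(E0-cx)/u[0]*np.tan(th)); print("grip pt 18mm from B",A0+a*.072,"Btop z",B[:,2].max())
E
```

```text
t 11.18 tcp [ 0.3948 -0.2454  0.1244] x [-0.9963  0.0863 -0.0065] z [-0.0863 -0.9963  0.0025] F [-2.5424  1.0389  0.5895] w 0.05959767522816952
[(0.66, [272.8, 132.9, 350.7, 273.1])]
36.415185562500234 [ 0.3915 -0.2436] [-3.5366  1.4255  2.8347 -1.5484  1.5517]
36.41521293549999 [ 0.3915 -0.2436] [-3.5366  1.4255  2.8347 -1.5484  1.5517]
underside z at slab edge 0.030095354639361187
grip pt 18mm from B [ 0.4374 -0.2475  0.0598] Btop z 0.0866111877899341
```

View pics/w8.png

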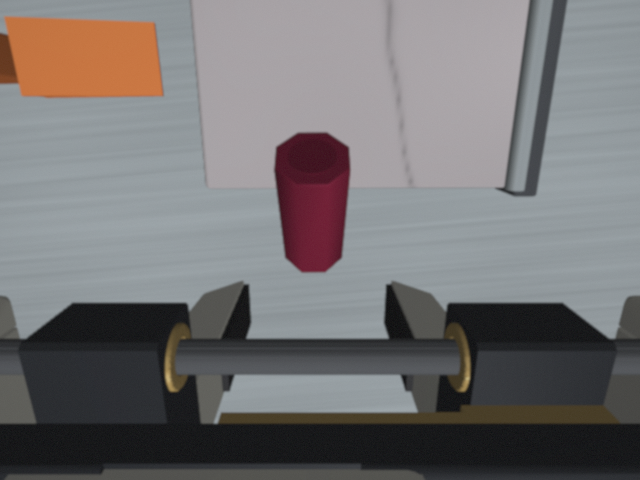

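Run:
```python
from h import *
from scipy.optimize import least_squares
o=st();f=wristcam(imaging.grab_frame('wrist'),o)
u=np.array([.9963,-.085])
im=f["img"].astype(int);k=((im[:,:,0]>50)&(im[:,:,1]<50)&(im[:,:,0]>im[:,:,1]*2)).astype(np.uint8)
k[300:]=0;k[:,:200]=0;n,l,s,c=cv2.connectedComponentsWithStats(k);i=1+np.argmax(s[1:,4]);x0,y0,w,h=s[i,:4];print(x0,y0,w,h)
def res(p):
    th,cx,cy=p;A,B,_,_=prism(th,cx,cy,0.001,u)
    pa=np.array([proj(f,v) for v in A]);pb=np.array([proj(f,v) for v in B])
    return [pb[:,1].min()-y0,pb[:,1].max()-y0-47,max(pa[:,1].max(),0)-y0-h,pb[:,0].min()-x0,pb[:,0].max()-x0-w]
r=least_squares(res,[.6,.40,-.245]);print(np.degrees(r.x[0]),r.x[1:],r.fun)
th,cx,cy=r.x;A,B,A0,a=prism(th,cx,cy,.001,u)
print("underside z at slab edge",.001+(.4308-cx)/u[0]*np.tan(th)); G=A0+a*.074;print("grip",G,"Btop z",B[:,2].max())
plan(G[0],G[1],.09,grip=.35,start=o["tcp_pos"])
```

```text
t 11.28 tcp [ 0.3941 -0.2446  0.1209] x [-0.9963  0.0863 -0.0028] z [-0.0863 -0.9963  0.0009] F [ 0.9745 -0.6089 -0.1136] w 0.06013322354395234
277 132 74 139
36.82297017507957 [ 0.3958 -0.2437] [-4.3339  1.6519  3.7177 -2.5724  2.5737]
underside z at slab edge 0.027332300061855767
grip [ 0.4428 -0.2477  0.0614] Btop z 0.08695549220383307
cur head -94.94 turn 0 rows 2
[-0.0244, 0.0155, -0.0005, 0.0, 0.35]
[-0.0244, 0.0155, -0.0005, 0.0, 0.35]
```

```bash
python3 -m handwheel '[[[-0.0245,0.01,-0.0005,0,0.3],[-0.0245,0.01,-0.0005,0,0.3],[0,0.03,0,0,0.3],[0,0.028,0,0,0.3],[0,0,0,0,0.5],[0,0,0,0,1],[0,0,0,0,1],[0,0,0,0,1]]]';  python3 -m handwheel '[[[0,0,0,0,1],[0,0,0,0,1],[0,-0.01,0,0,1],[0,-0.02,0,0,1],[0,-0.02,0,0,1],[0,0,0,0,1]]]';python3 -c "
from h import *
o=st();print(o['q']);f=imaging.grab_frame('wrist');show(f,'w9');f=imaging.grab_frame('scene');cv2.imwrite('pics/s9.png',cv2.resize(f['img'][190:330,150:310,::-1],None,fx=4,fy=4))"
```

```text
clock: 12.0
tcp_pos: [0.443, -0.248, 0.0429]
orientation: [[-0.996, 0.002, -0.087], [0.087, -0.001, -0.996], [-0.002, -1.0, 0.001]]
force: [-0.2, 0.2, 0.9]
grip_width: 0.042
clock: 12.5
tcp_pos: [0.4443, -0.2486, 0.0958]
orientation: [[-0.996, 0.005, -0.087], [0.087, -0.002, -0.996], [-0.005, -1.0, 0.002]]
force: [1.6, -0.7, -0.6]
grip_width: 0.0399
t 12.5 tcp [ 0.4443 -0.2486  0.0958] x [-0.9962  0.0868 -0.0055] z [-0.0868 -0.9962  0.0018] F [ 1.5916 -0.6797 -0.5949] w 0.03991097928210062
[ 0.3616  0.4027  0.0567  2.0116 -0.0337  0.7224 -1.2187]
```

View pics/w9.png

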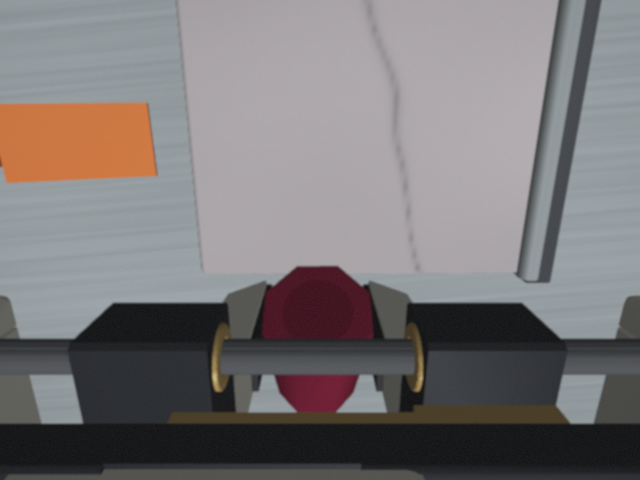

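View pics/s9.png

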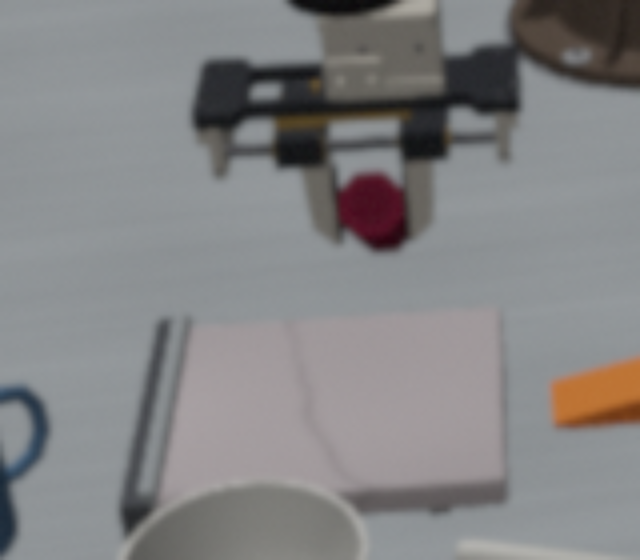

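Run:
```python
from h import *
plan(.366,-.241,.096,turn=-180,n=26,grip=1)
```

```text
cur head -94.96 turn -180 rows 26
[0.003, -0.0001, -0.0, -6.9231, 1.0]
[0.0029, -0.0001, -0.0004, -6.9231, 1.0]
[0.0029, -0.0001, -0.0007, -6.9231, 1.0]
[0.0028, -0.0001, -0.0011, -6.9231, 1.0]
[0.0026, -0.0001, -0.0014, -6.9231, 1.0]
[0.0024, -0.0001, -0.0017, -6.9231, 1.0]
[0.0022, -0.0001, -0.002, -6.9231, 1.0]
[0.002, -0.0001, -0.0022, -6.9231, 1.0]
[0.0017, -0.0001, -0.0024, -6.9231, 1.0]
[0.0014, -0.0001, -0.0026, -6.9231, 1.0]
[0.001, -0.0001, -0.0028, -6.9231, 1.0]
[0.0007, -0.0001, -0.0029, -6.9231, 1.0]
[0.0004, -0.0001, -0.003, -6.9231, 1.0]
[-0.0, -0.0001, -0.003, -6.9231, 1.0]
[-0.0004, -0.0001, -0.0029, -6.9231, 1.0]
[-0.0007, -0.0001, -0.0029, -6.9231, 1.0]
[-0.0011, -0.0001, -0.0028, -6.9231, 1.0]
[-0.0014, -0.0001, -0.0026, -6.9231, 1.0]
[-0.0017, -0.0001, -0.0024, -6.9231, 1.0]
[-0.002, -0.0001, -0.0022, -6.9231, 1.0]
[-0.0022, -0.0001, -0.002, -6.9231, 1.0]
[-0.0024, -0.0001, -0.0017, -6.9231, 1.0]
[-0.0026, -0.0001, -0.0014, -6.9231, 1.0]
[-0.0028, -0.0001, -0.001, -6.9231, 1.0]
[-0.0029, -0.0001, -0.0007, -6.9231, 1.0]
[-0.003, -0.0001, -0.0004, -6.9231, 1.0]
```

```bash
python3 -m handwheel '[[[0.039,0,0,0,1],[0.039,0,0,0,1],[0,0,0,-7.16,1],[0,0,0,-7.16,1],[0,0,0,-7.16,1],[0,0,0,-7.16,1],[0,0,0,-7.16,1],[0,0,0,-7.16,1]]]'; python3 -m handwheel '[[[0,0,0,-7.16,1],[0,0,0,-7.16,1],[0,0,0,-7.16,1],[0,0,0,-7.16,1],[0,0,0,-7.16,1],[0,0,0,-7.16,1],[0,0,0,-7.16,1],[0,0,0,-7.16,1]]]';python3 -m handwheel '[[[0,0,0,-7.16,1],[0,0,0,-7.16,1],[0,0,0,-7.16,1],[0,0,0,-7.16,1],[0,0,0,-7.16,1],[0,0,0,-7.16,1],[0,0,0,-7.16,1],[0,0,0,-7.16,1]]]'; python3 -m handwheel '[[[0,0,0,-7.16,1],[0,0,0,-1,1],[0,0,0,0,1]]]';python3 -c "
from h import *
o=st();print(o['q']);f=imaging.grab_frame('scene');cv2.imwrite('pics/s10.png',cv2.resize(f['img'][190:330,150:310,::-1],None,fx=4,fy=4));f=imaging.grab_frame('wrist');show(f,'w10')"
```

```text
clock: 13.27
tcp_pos: [0.364, -0.2405, 0.0912]
orientation: [[-0.784, -0.001, 0.62], [-0.62, 0.001, -0.784], [0.0, -1.0, -0.001]]
force: [-0.1, 0.1, -1.5]
grip_width: 0.0396
clock: 13.93
tcp_pos: [0.364, -0.2405, 0.0911]
orientation: [[0.098, -0.001, 0.995], [-0.995, 0.001, 0.098], [-0.001, -1.0, -0.001]]
force: [0.1, 0.5, -2.1]
grip_width: 0.0394
clock: 14.6
tcp_pos: [0.364, -0.2405, 0.0911]
orientation: [[0.89, -0.001, 0.455], [-0.455, 0.001, 0.89], [-0.001, -1.0, 0.0]]
force: [-0.1, -0.1, -1.8]
grip_width: 0.0399
clock: 14.85
tcp_pos: [0.3641, -0.2407, 0.0912]
orientation: [[0.943, -0.001, 0.333], [-0.333, 0.001, 0.943], [-0.001, -1.0, 0.001]]
force: [0.3, -0.5, -1.6]
grip_width: 0.04
t 14.85 tcp [ 0.3641 -0.2407  0.0912] x [ 0.9431 -0.3325 -0.0011] z [0.3325 0.9431 0.0007] F [ 0.304  -0.5378 -1.628 ] w 0.039983652710762256
[ 0.9826  0.3958 -0.6503  2.1318  0.3597  0.7225  1.3272]
```

View pics/s10.png

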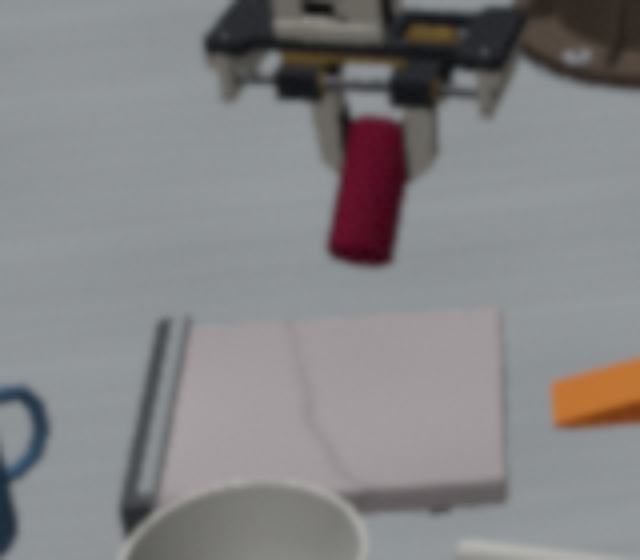

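View pics/w10.png

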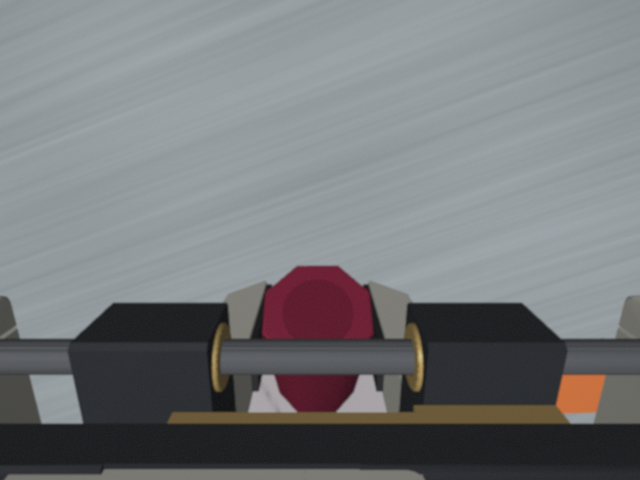

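```bash
python3 -m handwheel '[[[0,0.008,0,-4.8,1],[0,0.01,0,-4.8,1],[0,0.01,0,-4.8,1],[0.005,0,0,0,1],[0,0,0,0,1]]]';python3 -c "
from h import *
o=st();print(o['q']);f=imaging.grab_frame('top');cv2.imwrite('pics/t10.png',cv2.resize(f['img'][200:330,320:480,::-1],None,fx=4,fy=4));f=imaging.grab_frame('scene');cv2.imwrite('pics/s11.png',cv2.resize(f['img'][190:330,150:310,::-1],None,fx=4,fy=4))"
```

```text
clock: 15.37
tcp_pos: [0.3705, -0.2411, 0.0637]
orientation: [[0.996, 0.0, 0.089], [-0.089, 0.001, 0.996], [0.0, -1.0, 0.001]]
force: [0.4, -0.7, -1.5]
grip_width: 0.0396
t 15.37 tcp [ 0.3705 -0.2411  0.0637] x [ 0.996  -0.0892  0.0002] z [0.0892 0.996  0.0007] F [ 0.382  -0.7288 -1.4638] w 0.039589444584328295
[ 0.9842  0.4618 -0.6744  2.1436  0.4573  0.6796  1.4789]
```

View pics/s11.png

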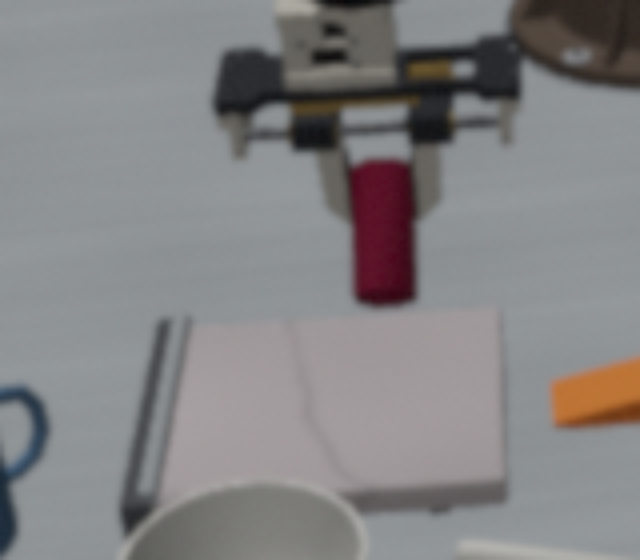

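View pics/t10.png

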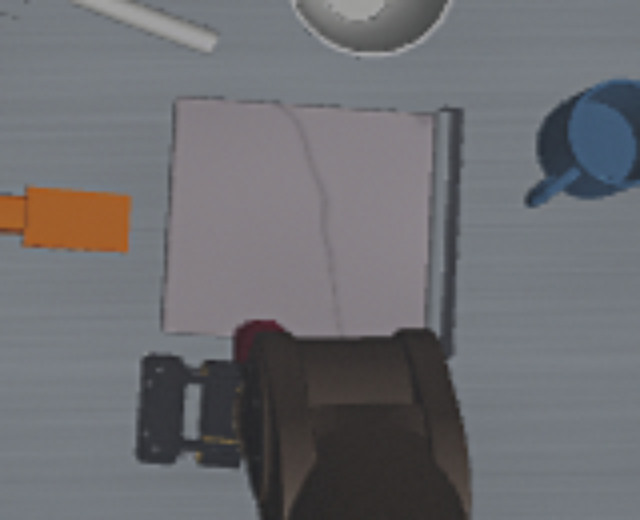

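```bash
cat >> h.py <<'E'
def heldverts(tcp,fw,theta,L=.074,dz=.019):
    """held near upper end; A points fw (2-vec) & down by theta"""
    G=np.array(tcp)+[0,0,dz]; a=np.array([-fw[0]*np.cos(theta),-fw[1]*np.cos(theta),np.sin(theta)])
    s=np.array([-fw[1],fw[0],0]);n=np.cross(s,a);n=n if n[2]>=0 else -n
    r=.02/np.cos(np.pi/8);ang=np.pi/8+np.arange(8)*np.pi/4
    ring=np.array([r*(np.cos(t)*s+np.sin(t)*n) for t in ang])
    return G-L*a+ring, G+(.09-L)*a+ring
E
python3 - <<'E'
from h import *
f=imaging.grab_frame("scene");o=env.get_obs()
for th in (30,37,45,52):
    A,B=heldverts(o["tcp_pos"],[.996,-.089],np.radians(th))
    pa=np.array([proj(f,v) for v in A]);pb=np.array([proj(f,v) for v in B])
    print(th,"A rows",pa[:,1].min(),pa[:,1].max(),"cols",pa[:,0].min(),pa[:,0].max(),"B rows",pb[:,1].min(),pb[:,1].max(), "lowz",A[:,2].min())
m=imaging.masks_of("beet_mid",f);print([(x["conf"],x["extent"]) for x in m])
E
```

```text
30 A rows 258.458858063724 265.88465803529056 cols 236.40626060428409 252.93509490267377 B rows 227.4529648217107 235.4079330631583 lowz 0.02889424294167413
37 A rows 260.76767569539874 266.35349217456786 cols 236.8126765063455 253.21871735325138 B rows 227.95749775216746 234.25759492745095 lowz 0.022707644191899364
45 A rows 262.9202007638359 266.3468282095478 cols 237.26510131823198 253.51560644679148 B rows 228.69596425001384 232.9910939503777 lowz 0.01674651334836296
52 A rows 264.3520581098637 265.8763650065065 cols 237.6436477716785 253.74759241912832 B rows 229.47339496726855 231.94279859239083 lowz 0.012588410285402444
[(0.86, [234.4, 230.8, 255.4, 267.3]), (0.53, [188.6, 267.6, 275.4, 317.2])]
```

```bash
python3 -m handwheel '[[[0.009,0.001,0,0,1],[0.003,0.001,0,0,1],[0.0066,-0.0051,0,0,1],[0.0072,-0.0044,0,0,1]]]';python3 -c "
from h import *
o=st();f=imaging.grab_frame('scene');cv2.imwrite('pics/s12.png',cv2.resize(f['img'][190:330,150:310,::-1],None,fx=4,fy=4));f=imaging.grab_frame('wrist');show(f,'w12')"
```

```text
clock: 15.9
tcp_pos: [0.3922, -0.2439, 0.0708]
orientation: [[0.996, -0.007, 0.087], [-0.087, -0.0, 0.996], [-0.007, -1.0, -0.001]]
force: [-7.0, -0.9, 1.5]
grip_width: 0.0398
t 15.9 tcp [ 0.3922 -0.2439  0.0708] x [ 0.9961 -0.0875 -0.0067] z [ 0.0875  0.9962 -0.0009] F [-6.9909 -0.9445  1.5133] w 0.039833944810587885
```

View pics/s12.png

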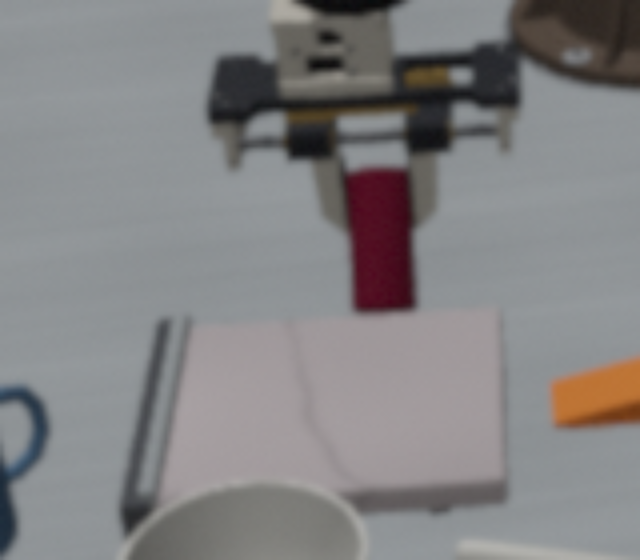

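View pics/w12.png

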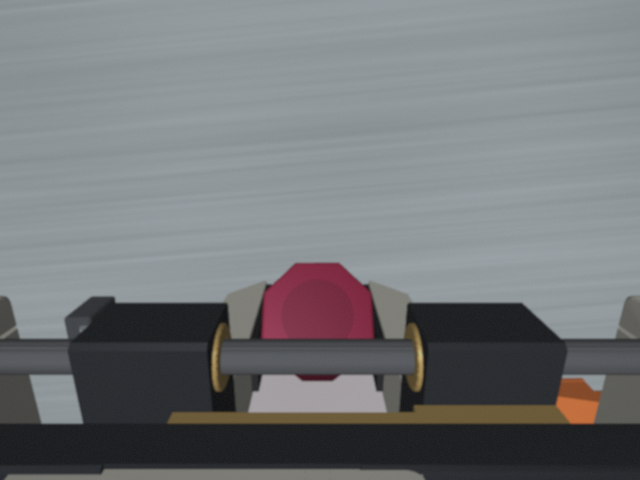

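```bash
python3 -m handwheel '[[[0.0076,-0.004,0,0,1],[0.008,-0.003,0,0,1],[0,0,0,0,1]]]';python3 -c "
from h import *
o=st();f=imaging.grab_frame('scene');cv2.imwrite('pics/s13.png',cv2.resize(f['img'][190:330,150:310,::-1],None,fx=4,fy=4));f=imaging.grab_frame('wrist');show(f,'w13')"
```

```text
clock: 16.25
tcp_pos: [0.4109, -0.245, 0.0786]
orientation: [[0.996, -0.002, 0.086], [-0.086, -0.0, 0.996], [-0.002, -1.0, -0.001]]
force: [-5.3, 0.1, 7.4]
grip_width: 0.0397
t 16.25 tcp [ 0.4109 -0.245   0.0786] x [ 0.9963 -0.0863 -0.0019] z [ 0.0863  0.9963 -0.0006] F [-5.2568  0.0731  7.3553] w 0.039743870708974886
```

View pics/s13.png

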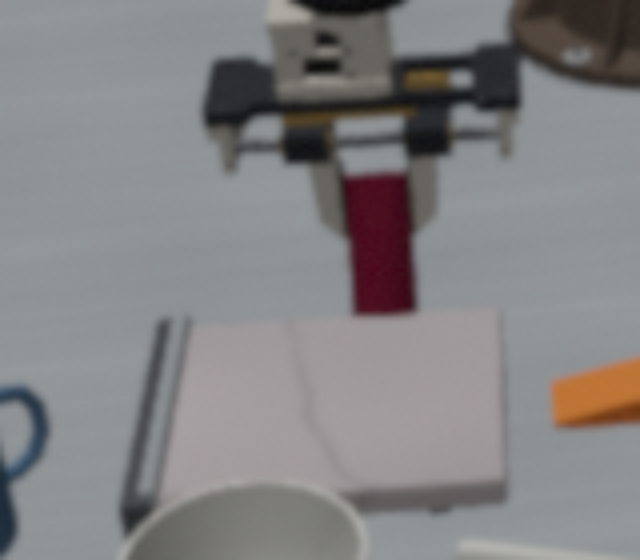

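View pics/w13.png

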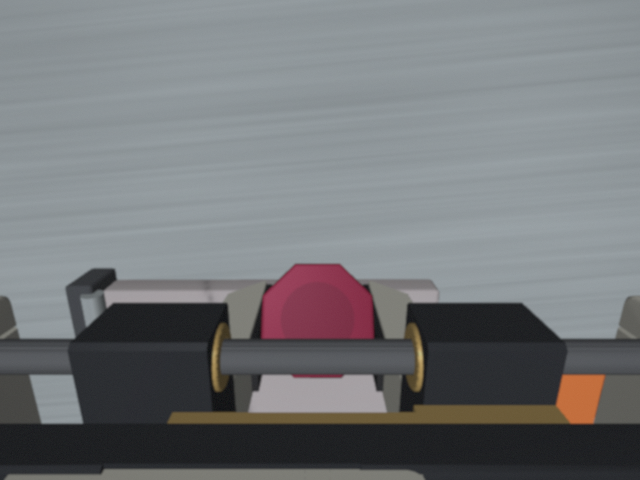

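```bash
python3 -m handwheel '[[[0.008,-0.0015,0,0,1],[0.008,-0.0005,0,0,1],[0.008,0.0005,0,0,1],[0,0,0,0,1]]]';python3 -c "
from h import *
o=st();f=imaging.grab_frame('scene');cv2.imwrite('pics/s14.png',cv2.resize(f['img'][190:330,150:310,::-1],None,fx=4,fy=4));f=imaging.grab_frame('wrist');show(f,'w14')"
```

```text
clock: 16.68
tcp_pos: [0.4355, -0.247, 0.08]
orientation: [[0.996, -0.0, 0.086], [-0.086, -0.001, 0.996], [-0.0, -1.0, -0.001]]
force: [-3.7, -0.2, 7.1]
grip_width: 0.0398
t 16.68 tcp [ 0.4355 -0.247   0.08  ] x [ 0.9963 -0.0859 -0.0004] z [ 0.0859  0.9963 -0.0006] F [-3.6901 -0.2428  7.055 ] w 0.03976392080385487
```

View pics/s14.png

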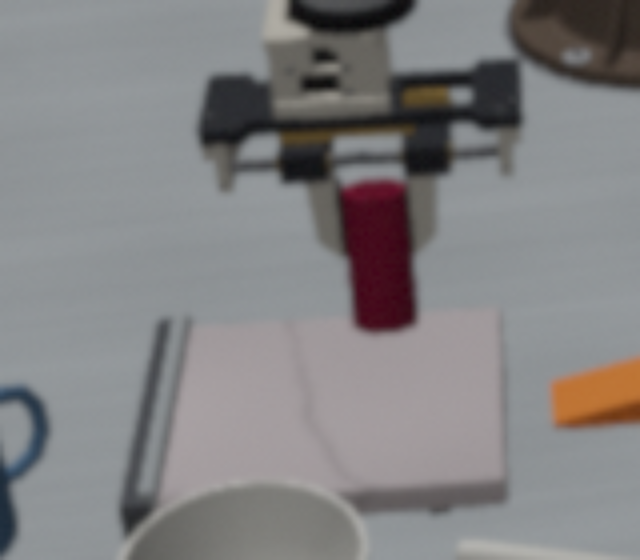

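View pics/w14.png

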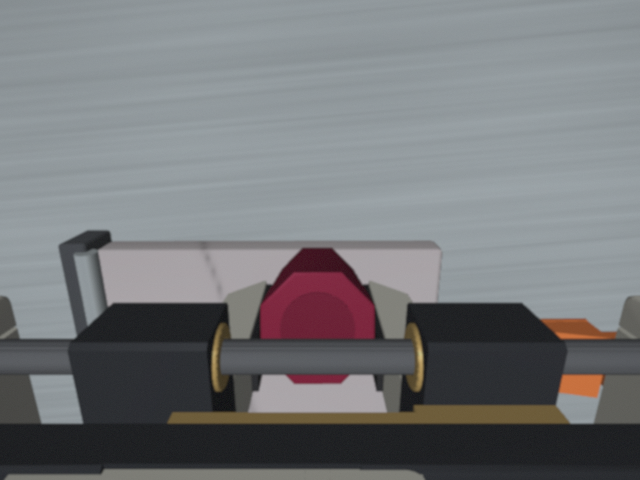

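Run:
```python
from h import *
o=st();f=wristcam(imaging.grab_frame("wrist"),o)
for th in (70,75,80,85,90,95,100):
    A,B=heldverts(o["tcp_pos"],[.996,-.086],np.radians(th))
    pa=np.array([proj(f,v) for v in A]);pb=np.array([proj(f,v) for v in B])
    print(th,"A rows",pa[:,1].min(),pa[:,1].max(),"B rows",pb[:,1].min(),pb[:,1].max(),"B cols",pb[:,0].min(),pb[:,0].max(),A[:,2].min())
```

```text
t 16.78 tcp [ 0.4355 -0.247   0.0801] x [ 0.9963 -0.0858  0.0005] z [ 0.0858  0.9963 -0.0006] F [-2.4473  0.192   4.3665] w 0.0399382095986661
70 A rows 268.2568600179729 337.29353950300975 B rows 276.8200752636521 390.6540856171331 B cols 261.8389179225291 374.7606848289711 0.022724386582419077
75 A rows 257.38613422407064 325.50328484581763 B rows 281.26385517479895 392.6725975815145 B cols 261.88425416664916 374.75115623781187 0.022446172894733094
80 A rows 246.67957682282415 313.8635567057767 B rows 286.19653546273145 394.07949892953695 B cols 261.641865532911 374.99999502837096 0.022751326056531518
85 A rows 236.14646203276217 302.3739976607891 B rows 291.58283903565 394.8845986178701 B cols 261.4491597075719 375.19694355118213 0.023637523667996544
90 A rows 225.79953456659638 291.0346581884538 B rows 297.3786133766293 395.10437160668613 B cols 261.30866823311635 375.3394029804534 0.02509802123020416
95 A rows 215.6557091913054 279.84645124293434 B rows 303.5310003689666 394.7608913637551 B cols 261.2222610590862 375.42546561922643 0.02363752366799654
100 A rows 205.73687386246505 268.81160482619737 B rows 309.9789343583276 393.8807647787446 B cols 261.19109688573013 375.45396590931506 0.022751326056531518
```

```bash
python3 -m handwheel '[[[0.006,0,0,0,1],[0.006,0.0005,0,0,1],[0.004,0.001,0,0,1],[0,0,0,0,1]]]';python3 -c "
from h import *
o=st();f=imaging.grab_frame('scene');cv2.imwrite('pics/s15.png',cv2.resize(f['img'][190:330,150:310,::-1],None,fx=4,fy=4));f=imaging.grab_frame('wrist');show(f,'w15')"
```

```text
clock: 17.17
tcp_pos: [0.4511, -0.2483, 0.0783]
orientation: [[0.996, -0.0, 0.086], [-0.086, -0.0, 0.996], [-0.0, -1.0, -0.0]]
force: [-2.2, -0.2, 4.9]
grip_width: 0.0395
t 17.17 tcp [ 0.4511 -0.2483  0.0783] x [ 0.9963 -0.0856 -0.0003] z [ 0.0856  0.9963 -0.0004] F [-2.1789 -0.249   4.9388] w 0.03945704385161458
```

View pics/w15.png

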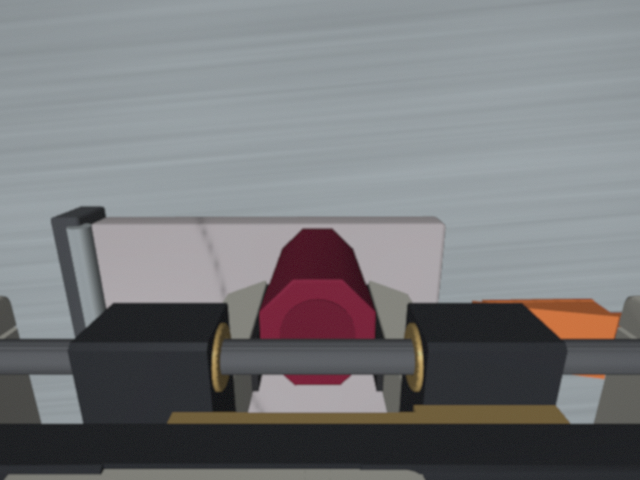

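```bash
python3 -m handwheel '[[[0.008,-0.002,0,0,1],[0.008,0.001,0,0,1],[0.004,0.003,0,0,1],[0,0.003,0,0,1],[0,0,0,0,1]]]';python3 -c "
from h import *
o=st();f=imaging.grab_frame('wrist');show(f,'w16');f=imaging.grab_frame('scene');cv2.imwrite('pics/s16.png',cv2.resize(f['img'][190:330,150:310,::-1],None,fx=4,fy=4));"
```

```text
clock: 17.68
tcp_pos: [0.4763, -0.2504, 0.0758]
orientation: [[0.996, 0.009, 0.084], [-0.084, -0.002, 0.996], [0.009, -1.0, -0.001]]
force: [3.8, -0.5, 16.8]
grip_width: 0.0401
t 17.68 tcp [ 0.4763 -0.2504  0.0758] x [ 0.9964 -0.0843  0.0092] z [ 0.0844  0.9964 -0.0015] F [ 3.8084 -0.5332 16.7641] w 0.040062950608837876
```

View pics/w16.png

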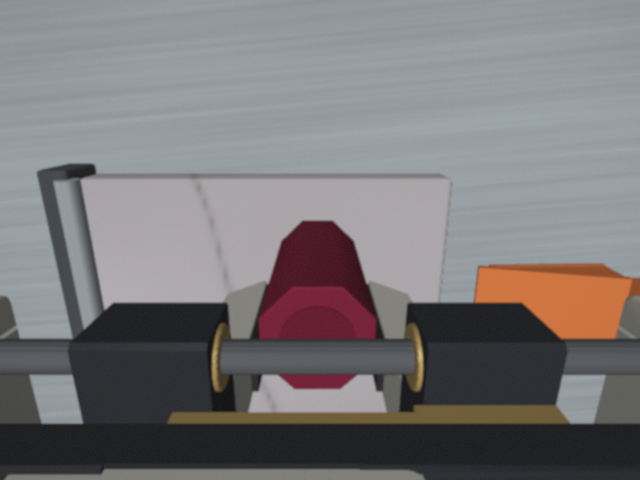

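View pics/s16.png

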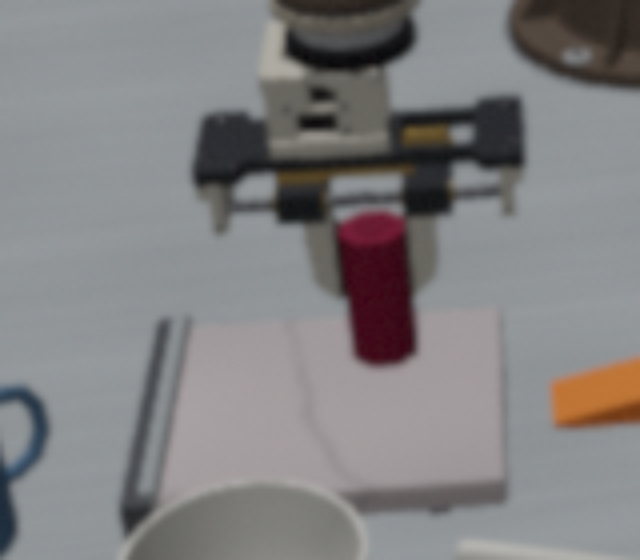

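```bash
python3 -m handwheel '[[[0,-0.003,0,0,1],[0,-0.001,0,0,1],[0,0,0,0,0.4],[0,0,0,0,0.4],[0,0,0,0,0.35],[0,0,0,0,0.3],[0,0,0,0,0.3],[0,0,0,0,0.3]]]';python3 -c "
from h import *
o=st();f=imaging.grab_frame('wrist');show(f,'w17');f=imaging.grab_frame('scene');cv2.imwrite('pics/s17.png',cv2.resize(f['img'][190:330,150:310,::-1],None,fx=4,fy=4));"
```

```text
clock: 18.45
tcp_pos: [0.4706, -0.2499, 0.0771]
orientation: [[0.996, -0.0, 0.085], [-0.085, 0.0, 0.996], [-0.0, -1.0, 0.0]]
force: [-0.5, -0.2, 0.6]
grip_width: 0.0641
t 18.45 tcp [ 0.4706 -0.2499  0.0771] x [ 0.9964 -0.0852 -0.0002] z [0.0852 0.9964 0.0001] F [-0.4756 -0.2302  0.625 ] w 0.06408907001946737
```

View pics/w17.png

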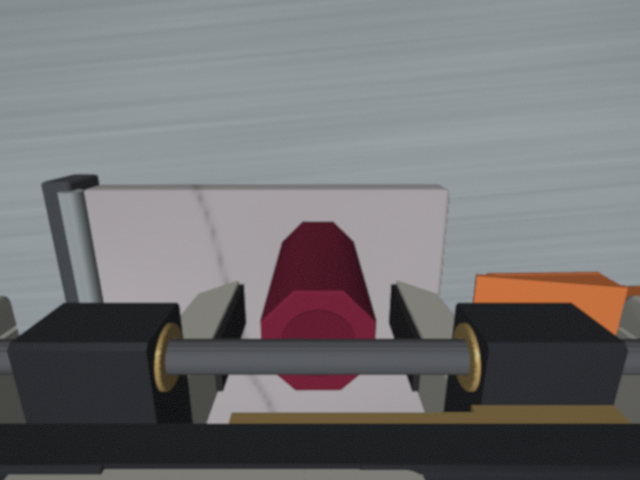

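View pics/s17.png

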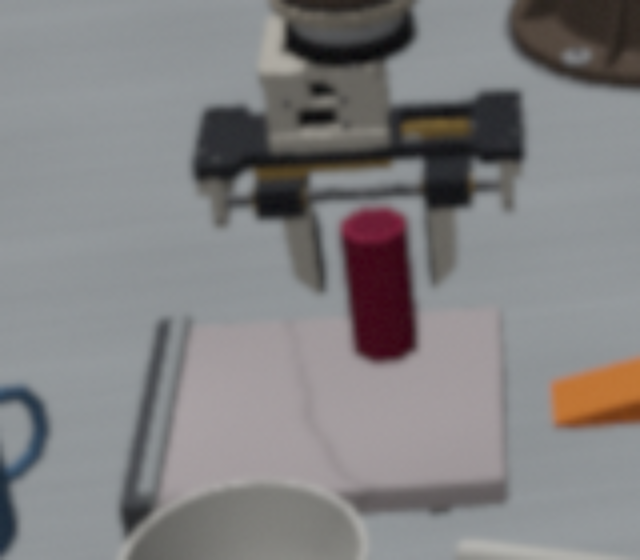

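```bash
python3 -m handwheel '[[[0,0,0,0,0.3],[0,-0.006,0,0,0.3],[-0.002,-0.006,0,0,0.3],[0,0,0,0,1],[0,0,0,0,1],[0,0,0,0,1],[0,0,0,0,1],[0,0,0,0,1]]]';python3 -c "
from h import *
o=st();print(o['q'])
f=imaging.grab_frame('top');cv2.imwrite('pics/t17.png',cv2.resize(f['img'][190:270,140:230,::-1],None,fx=7,fy=7,interpolation=cv2.INTER_CUBIC));
f=imaging.grab_frame('scene');cv2.imwrite('pics/s18.png',cv2.resize(f['img'][195:310,440:550,::-1],None,fx=5,fy=5,interpolation=cv2.INTER_CUBIC));"
```

```text
clock: 19.22
tcp_pos: [0.4686, -0.2498, 0.0891]
orientation: [[0.996, -0.0, 0.085], [-0.085, -0.0, 0.996], [-0.0, -1.0, -0.0]]
force: [0.4, -0.3, 0.6]
grip_width: 0.0397
t 19.22 tcp [ 0.4686 -0.2498  0.0891] x [ 0.9964 -0.0852 -0.0001] z [ 0.0852  0.9964 -0.    ] F [ 0.3591 -0.3034  0.5744] w 0.03965808792348228
[ 0.8764  0.5386 -0.6699  1.9155  0.4425  0.8387  1.458 ]
```

View pics/t17.png

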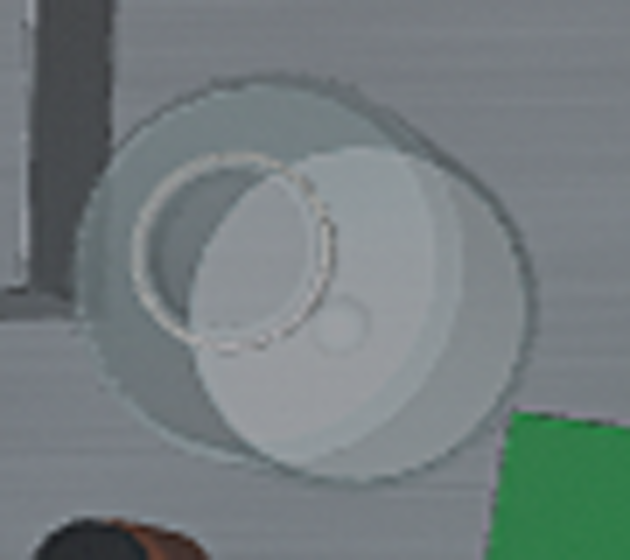

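View pics/s18.png

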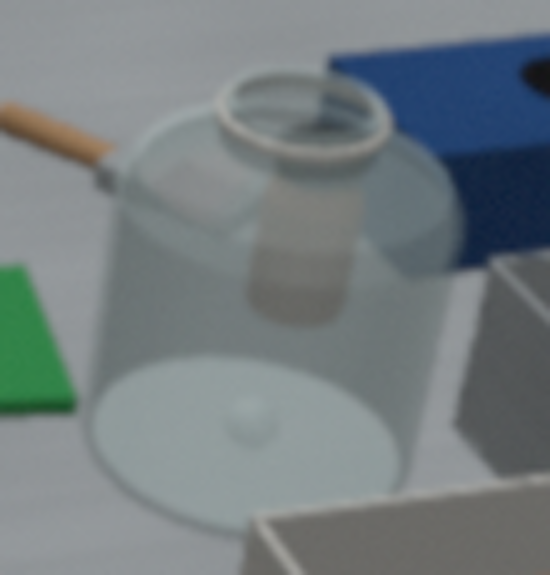

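Run:
```python
from h import *
f=imaging.grab_frame('top');print("top",ray(f,173.3,226,.195),"bump",ray(f,188.9,236.4,.016))
g=imaging.grab_frame('scene')
# ring: cols 217-391, rows 68-165 zoom
print("scene",ray(g,440+304/5,195+117/5,.195),"bump",ray(g,440+250/5,195+420/5,.016))
X=ray(f,173.3,226,.195);print(proj(g,X))
# triangulate
def pm(f): return f["intrinsics"]@np.c_[f["R"],f["t"]]
Y=cv2.triangulatePoints(pm(f),pm(g),np.array([[173.3],[226.]]),np.array([[440+304/5],[195+117/5]]));print((Y[:3]/Y[3]).ravel())
```

```text
top [0.589  0.3429 0.195 ] bump [0.584  0.3485 0.016 ]
scene [0.5974 0.3438 0.195 ] bump [0.5876 0.3509 0.016 ]
[498.7621 216.7082]
[0.5905 0.3462 0.1906]
```

Run:
```python
from h import *
plan(.640,.340,.285,85,start=[.469,-.25,.209],grip=1,n=16)
```

```text
cur head 85.12 turn 0.12 rows 16
[0.0075, -0.0047, 0.0377, 0.0072, 1.0]
[0.0075, -0.0047, 0.0377, 0.0072, 1.0]
[0.0075, -0.0047, 0.0377, 0.0072, 1.0]
[0.0075, -0.0047, 0.0377, 0.0072, 1.0]
[0.0075, -0.0047, 0.0377, 0.0072, 1.0]
[0.0075, -0.0047, 0.0377, 0.0072, 1.0]
[0.0075, -0.0047, 0.0377, 0.0072, 1.0]
[0.0075, -0.0047, 0.0377, 0.0072, 1.0]
[0.0075, -0.0047, 0.0377, 0.0072, 1.0]
[0.0075, -0.0047, 0.0377, 0.0072, 1.0]
[0.0075, -0.0047, 0.0377, 0.0072, 1.0]
[0.0075, -0.0047, 0.0377, 0.0072, 1.0]
[0.0075, -0.0047, 0.0377, 0.0072, 1.0]
[0.0074, -0.0047, 0.0377, 0.0072, 1.0]
[0.0074, -0.0047, 0.0377, 0.0072, 1.0]
[0.0074, -0.0047, 0.0377, 0.0072, 1.0]
```

```bash
python3 -m handwheel '[[[0,-0.03,0,0,1],[0,-0.04,0,0,1],[0,-0.04,0,0,1],[0.0075,-0.015,0.037,0,1],[0.0075,-0.015,0.037,0,1],[0.0075,-0.015,0.037,0,1],[0.0075,-0.015,0.037,0,1],[0.0075,-0.015,0.037,0,1]]]' && python3 -m handwheel '[[[0.0075,0,0.038,0,1],[0.0075,0,0.038,0,1],[0.0075,0,0.038,0,1],[0.0075,0,0.038,0,1],[0.0075,0,0.038,0,1],[0.0075,0,0.038,0,1],[0.0075,0,0.038,0,1],[0.0075,0,0.038,0,1]]]' && python3 -m handwheel '[[[0.0075,0,0.035,0,1],[0.0075,0,0.03,0,1],[0.0075,0,0.02,0,1],[0,0,0,0,1],[0,0,0,0,1]]]';python3 -c "
from h import *
o=st();print(o['q'])
f=wristcam(imaging.grab_frame('wrist'),o);show(f,'w18',[proj(f,[.590,.345,.195])])"
```

```text
clock: 20.08
tcp_pos: [0.5217, -0.067, 0.2749]
orientation: [[0.996, -0.0, 0.085], [-0.085, -0.0, 0.996], [-0.0, -1.0, -0.0]]
force: [1.1, 0.1, -0.8]
grip_width: 0.0398
clock: 20.75
tcp_pos: [0.6075, 0.2309, 0.2737]
orientation: [[0.996, -0.001, 0.085], [-0.085, -0.001, 0.996], [-0.001, -1.0, -0.001]]
force: [1.5, -0.7, -0.5]
grip_width: 0.0395
clock: 21.17
tcp_pos: [0.6365, 0.3134, 0.273]
orientation: [[0.997, -0.002, 0.083], [-0.083, -0.0, 0.997], [-0.002, -1.0, -0.0]]
force: [0.1, -0.9, -2.2]
grip_width: 0.0397
t 21.17 tcp [0.6365 0.3134 0.273 ] x [ 0.9966 -0.0829 -0.0017] z [ 0.0829  0.9966 -0.0003] F [ 0.0839 -0.8615 -2.2466] w 0.03967457527257709
[-0.1312  0.6618 -0.7595  1.216   0.4406  1.4277  0.646 ]
```

View pics/w18.png

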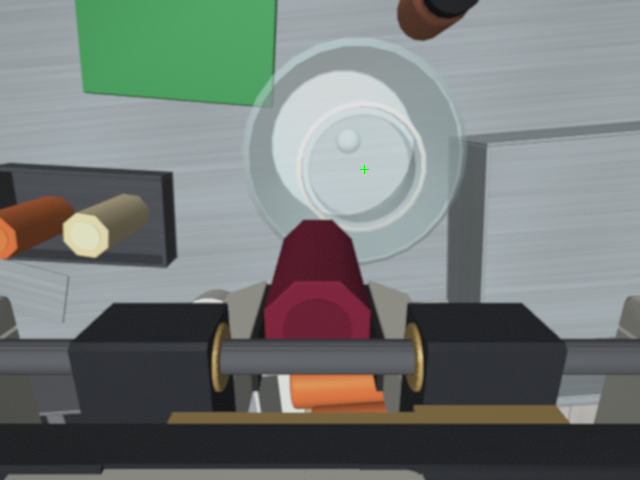

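Run:
```python
from h import *
o=st();f=wristcam(imaging.grab_frame('wrist'),o);show(f,"w19")
M=ray(f,361.5,166.5,.195);print(M)
R=o["orientation"]
for th in (84,87,90,93):
  for dx in (0,-.003,-.006):
    A,B=heldverts(o["tcp_pos"]+R[:,0]*dx,[R[0,0],R[1,0]],np.radians(th),L=.083)
    pa=np.array([proj(f,v) for v in A]);pb=np.array([proj(f,v) for v in B])
    print(th,dx,"A top row",pa[:,1].min().round(1),"B rows",pb[:,1].min().round(1),"cols",pb[:,0].min().round(1),pb[:,0].max().round(1), "A cols",pa[:,0].min().round(1),pa[:,0].max().round(1))
```

```text
t 21.22 tcp [0.6368 0.3119 0.2734] x [ 0.9964 -0.0845 -0.001 ] z [ 0.0845  0.9964 -0.001 ] F [-0.1396 -0.3457 -1.561 ] w 0.03966823652778903
[0.589  0.3419 0.195 ]
84 0 A top row 235.3 B rows 282.2 cols 264.8 371.7 A cols 284.5 351.3
84 -0.003 A top row 230.5 B rows 274.7 cols 264.5 372.0 A cols 284.4 351.5
84 -0.006 A top row 225.6 B rows 267.1 cols 264.1 372.3 A cols 284.2 351.6
87 0 A top row 228.5 B rows 284.2 cols 264.7 371.8 A cols 284.3 351.5
87 -0.003 A top row 223.6 B rows 276.6 cols 264.3 372.1 A cols 284.2 351.7
87 -0.006 A top row 218.6 B rows 268.9 cols 264.0 372.5 A cols 284.0 351.8
90 0 A top row 221.7 B rows 286.2 cols 264.5 371.9 A cols 284.1 351.8
90 -0.003 A top row 216.7 B rows 278.6 cols 264.2 372.3 A cols 283.9 351.9
90 -0.006 A top row 211.7 B rows 270.9 cols 263.9 372.6 A cols 283.8 352.0
93 0 A top row 215.0 B rows 288.4 cols 264.4 372.0 A cols 283.8 352.0
93 -0.003 A top row 209.9 B rows 280.8 cols 264.1 372.4 A cols 283.7 352.2
93 -0.006 A top row 204.8 B rows 273.0 cols 263.8 372.7 A cols 283.6 352.3
```

View pics/w19.png

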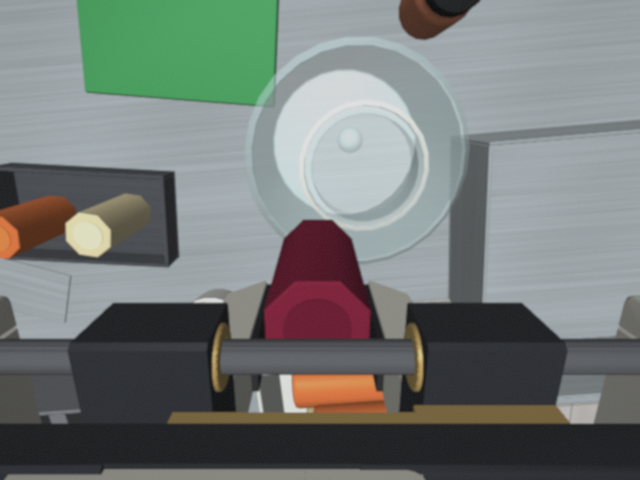

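Run:
```python
from h import *
plan(.592,.3435,.277,85.1,grip=1,n=2)
```

```text
cur head 85.08 turn -0.02 rows 2
[-0.0239, -0.0016, 0.0143, -0.0089, 1.0]
[-0.0239, -0.0016, 0.0143, -0.0089, 1.0]
```

```bash
python3 -m handwheel '[[[-0.024,-0.002,0.0143,0,1],[-0.024,-0.002,0.0143,0,1],[0,0,0,0,1],[0,0,0,0,1],[0,0,0,0,1]]]'; python3 -c "
from h import *
o=st()
f=wristcam(imaging.grab_frame('wrist'),o);show(f,'w20')"
```

```text
clock: 21.68
tcp_pos: [0.5924, 0.3428, 0.2786]
orientation: [[0.996, 0.001, 0.087], [-0.087, -0.001, 0.996], [0.001, -1.0, -0.001]]
force: [0.2, -0.7, -2.0]
grip_width: 0.0396
t 21.68 tcp [0.5924 0.3428 0.2786] x [ 0.9962 -0.0867  0.0013] z [ 0.0867  0.9962 -0.0011] F [ 0.1775 -0.6881 -1.987 ] w 0.03964050912027061
```

View pics/w20.png

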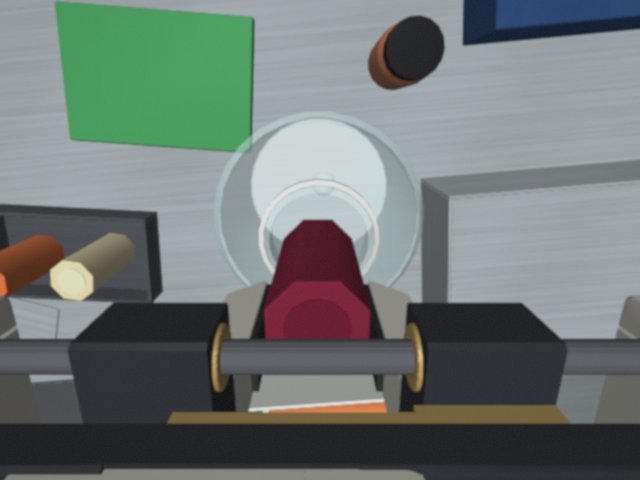

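```bash
python3 - <<'E'
from h import *
o=st();f=wristcam(imaging.grab_frame('wrist'),o)
M=ray(f,318.5,238.5,.195);print(M,o["orientation"].T@(M-o["tcp_pos"]))
print(proj(f,M+o["orientation"][:,0]*-.039),proj(f,M+o["orientation"][:,0]*.039),proj(f,M+o["orientation"][:,2]*.039))
E
python3 -m handwheel '[[[0,0.02,0,0,1],[0,0.02,0,0,1],[0,0,0,0,1]]]'
```

```text
t 21.73 tcp [0.5929 0.3425 0.2783] x [ 0.9962 -0.0876  0.0011] z [ 0.0876  0.9962 -0.0012] F [-1.1834  0.1884 -1.6063] w 0.03955989152331383
[0.5894 0.3432 0.195 ] [-0.0036  0.0833  0.0005]
[318.5753 177.7288] [318.4312 293.9591] [379.3345 238.5023]
clock: 22.03
tcp_pos: [0.5916, 0.3416, 0.234]
orientation: [[0.996, -0.004, 0.087], [-0.087, -0.004, 0.996], [-0.004, -1.0, -0.005]]
force: [-1.2, 0.3, -2.4]
grip_width: 0.0398
```

```bash
python3 -m handwheel '[[[-0.001,0.014,0,0,1],[0,0.011,0,0,1],[0,0,0,0,1],[0,0,0,0,0.3],[0,0,0,0,0.3],[0,0,0,0,0.3],[0,0,0,0,0.3],[0,0,0,0,0.3]]]';python3 -c "
from h import *
o=st();f=imaging.grab_frame('wrist');show(f,'w21');f=imaging.grab_frame('scene');cv2.imwrite('pics/s21.png',cv2.resize(f['img'][150:310,420:560,::-1],None,fx=4,fy=4,interpolation=cv2.INTER_CUBIC));"
```

```text
clock: 22.7
tcp_pos: [0.5909, 0.3448, 0.2139]
orientation: [[0.996, 0.001, 0.085], [-0.085, 0.0, 0.996], [0.001, -1.0, 0.001]]
force: [0.3, 0.1, 0.5]
grip_width: 0.0632
t 22.7 tcp [0.5909 0.3448 0.2139] x [ 0.9964 -0.0851  0.0008] z [0.0851 0.9964 0.0005] F [0.2653 0.1054 0.5204] w 0.06319006535804098
```

View pics/s21.png

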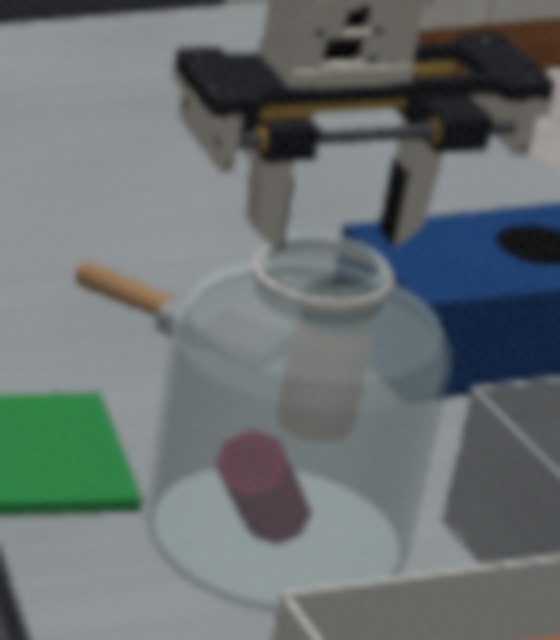

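```bash
python3 -m handwheel '[[[0,-0.035,0,0,0.3],[0.01,-0.01,-0.035,0,0.3],[0.012,0,-0.038,0,0.3],[0.012,0,-0.038,0,0.3],[0.012,0,-0.038,0,0.3],[0.012,0,-0.038,0,0.3],[0.012,0,-0.035,0,0.3],[0,0,-0.015,0,0.3]]]';python3 -m handwheel '[[[0,0.02,0,0,0.3],[0,0.015,0,0,0.3],[0,0,0,0,0.3]]]';python3 -c "
from h import *
o=st();print(o['q']);f=wristcam(imaging.grab_frame('wrist'),o);show(f,'w22')
f=imaging.grab_frame('scene');show(f,'s22')"
```

```text
clock: 23.47
tcp_pos: [0.6426, 0.095, 0.2577]
orientation: [[0.996, 0.001, 0.093], [-0.093, -0.003, 0.996], [0.001, -1.0, -0.003]]
force: [-0.2, -1.6, 0.1]
grip_width: 0.064
clock: 23.72
tcp_pos: [0.639, 0.101, 0.2204]
orientation: [[0.996, -0.004, 0.086], [-0.086, -0.001, 0.996], [-0.004, -1.0, -0.002]]
force: [-0.1, 0.2, -0.6]
grip_width: 0.0641
t 23.72 tcp [0.639  0.101  0.2204] x [ 0.9963 -0.0861 -0.0039] z [ 0.0861  0.9963 -0.0017] F [-0.1321  0.2039 -0.5923] w 0.0641382654414646
[ 0.2363  0.5966 -0.773   1.4715  0.4255  1.2512  0.8986]
```

View pics/w22.png

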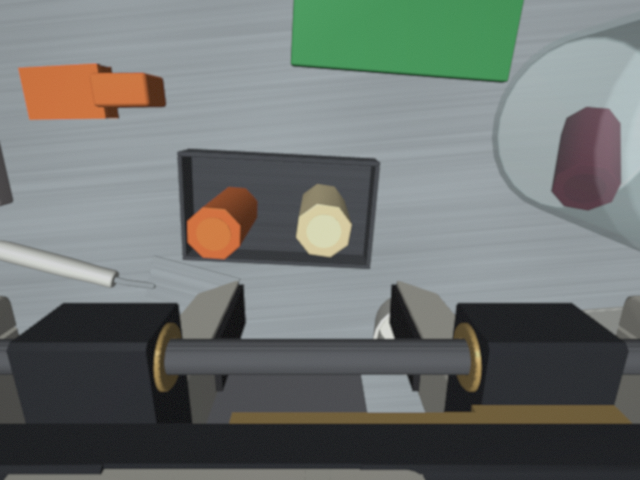

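View pics/s22.png

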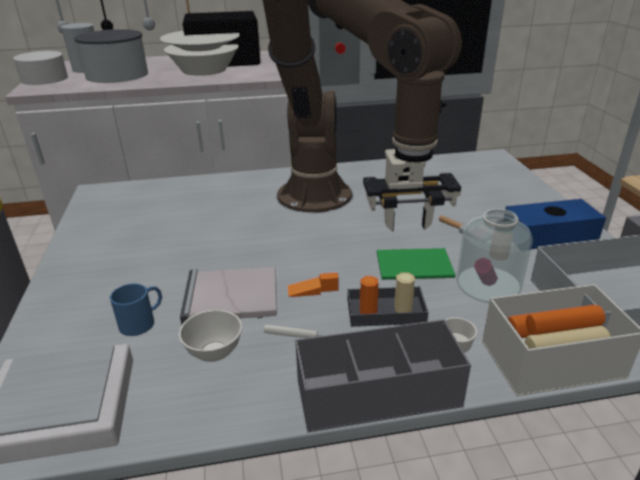

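Run:
```python
from h import *
o=st();f=wristcam(imaging.grab_frame('wrist'),o)
cv2.imwrite('pics/w23.png',cv2.resize(f['img'][170:280,170:370,::-1],None,fx=4,fy=4,interpolation=cv2.INTER_CUBIC))
print("pars",ray(f,324,231,.094),"carrot",ray(f,214,233,.094))
```

```text
t 23.82 tcp [0.64   0.1026 0.2233] x [ 0.9964 -0.0847 -0.0008] z [ 0.0847  0.9964 -0.0001] F [-0.6405  0.4888  0.1622] w 0.06445230048256297
pars [0.6454 0.107  0.094 ] carrot [0.6398 0.0236 0.094 ]
```

View pics/w23.png

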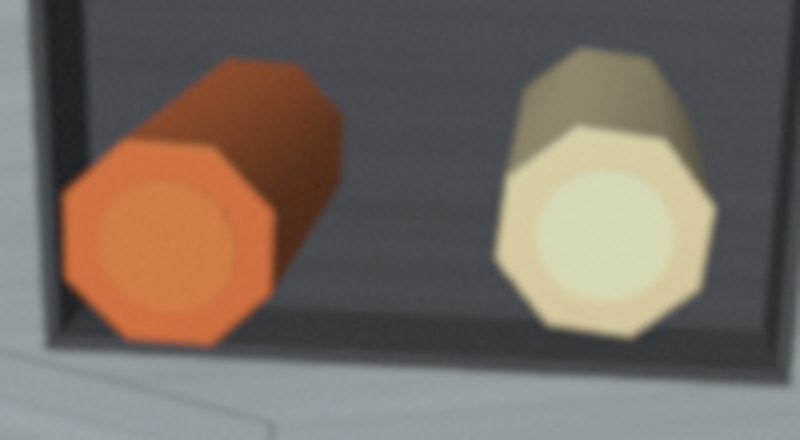

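Run:
```python
from h import *
o=st();f=wristcam(imaging.grab_frame('wrist'),o)
P=ray(f,321.3,228,.094);C=ray(f,212.3,230.5,.094);print("pars",P,"carrot",C,np.linalg.norm(P-C))
plan(P[0],P[1],.125,turn=7.5,n=3,grip=.3)
```

```text
t 23.87 tcp [0.6405 0.1031 0.2241] x [ 0.9964 -0.0845  0.0006] z [0.0845 0.9964 0.0004] F [ 0.2366  0.1075 -0.1369] w 0.06408840114489492
pars [0.6436 0.1057 0.094 ] carrot [0.6386 0.0229 0.094 ] 0.08294300273599706
cur head 85.16 turn 7.5 rows 3
[0.0009, 0.0331, 0.0009, 2.5, 0.3]
[0.0009, 0.0331, 0.0009, 2.5, 0.3]
[0.0008, 0.0331, 0.0009, 2.5, 0.3]
```

```bash
python3 -m handwheel '[[[0.001,0.033,0.001,2.5,0.3],[0.001,0.033,0.001,2.5,0.3],[0.001,0.033,0.0005,2.5,0.3],[0,0,0,0,0.3]]]';python3 -c "
from h import *
o=st();f=wristcam(imaging.grab_frame('wrist'),o);show(f,'w24')"
```

```text
clock: 24.25
tcp_pos: [0.6409, 0.1036, 0.1191]
orientation: [[0.976, -0.007, 0.216], [-0.216, -0.002, 0.976], [-0.007, -1.0, -0.004]]
force: [-1.2, -2.0, -1.0]
grip_width: 0.0643
t 24.25 tcp [0.6409 0.1036 0.1191] x [ 0.9764 -0.2158 -0.0065] z [ 0.2157  0.9764 -0.0038] F [-1.2072 -1.986  -1.0025] w 0.06433466427658446
```

View pics/w24.png

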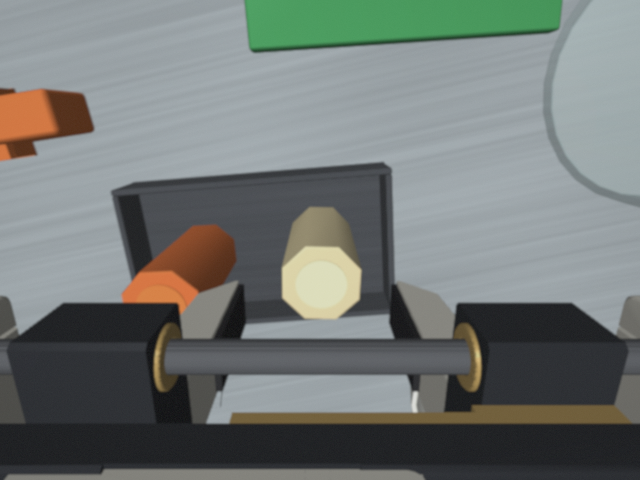

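```bash
python3 -m handwheel '[[[0.001,0.026,0.001,0,0.3],[0.001,0.026,0.001,0,0.3],[0,0,0,0,1],[0,0,0,0,1],[0,0,0,0,1],[0,0,0,0,1],[0,0,0,0,1],[0,0,0,0,1]]]';python3 -c "
from h import *
o=st();f=wristcam(imaging.grab_frame('wrist'),o);show(f,'w25')"
```

```text
clock: 24.97
tcp_pos: [0.6474, 0.1064, 0.0748]
orientation: [[0.977, 0.004, 0.215], [-0.215, 0.001, 0.977], [0.003, -1.0, 0.001]]
force: [-0.7, -1.2, 7.3]
grip_width: 0.0397
t 24.97 tcp [0.6474 0.1064 0.0748] x [ 0.9767 -0.2147  0.0035] z [0.2147 0.9767 0.0013] F [-0.6837 -1.2202  7.2615] w 0.039710378902916
```

View pics/w25.png

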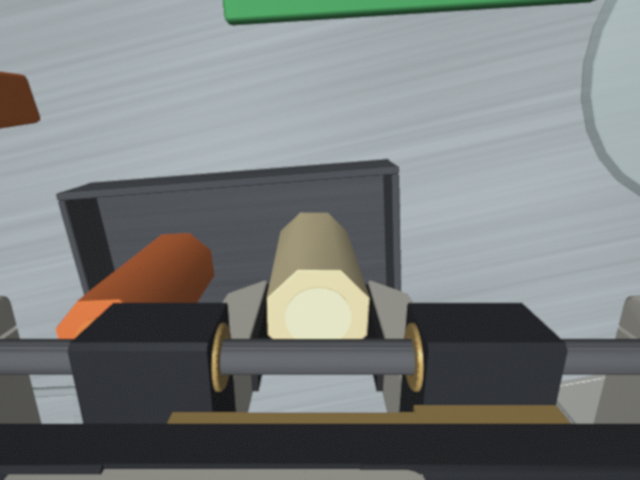

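```bash
python3 -m handwheel '[[[0,-0.015,0,0,1],[0,-0.03,0,0,1],[0,-0.04,0,0,1],[0,-0.04,0,0,1],[0,-0.04,0,0,1],[0,-0.04,0,0,1],[0,-0.01,0,0,1],[0,0,0,0,1]]]';python3 - <<'E'
from h import *
o=st();f=wristcam(imaging.grab_frame('wrist'),o);show(f,'w26')
plan(.64,.343,.29,turn=-12.5,grip=1)
R=o["orientation"]
for th in (80,85,90,95):
  for dx in (0,-.004,-.008):
    A,B=heldverts(o["tcp_pos"]+R[:,0]*dx,[R[0,0],R[1,0]],np.radians(th),L=.09)
    pa=np.array([proj(f,v) for v in A]);pb=np.array([proj(f,v) for v in B])
    print(th,dx,"A top row",pa[:,1].min().round(1),"B rows",pb[:,1].min().round(1),"cols",pb[:,0].min().round(1),pb[:,0].max().round(1), "A cols",pa[:,0].min().round(1),pa[:,0].max().round(1))
E
```

```text
clock: 25.68
tcp_pos: [0.6473, 0.1074, 0.2925]
orientation: [[0.977, 0.008, 0.214], [-0.214, 0.002, 0.977], [0.007, -1.0, 0.004]]
force: [0.2, -0.2, -1.9]
grip_width: 0.0397
t 25.68 tcp [0.6473 0.1074 0.2925] x [ 0.9768 -0.2142  0.007 ] z [0.2141 0.9768 0.0035] F [ 0.2215 -0.1968 -1.9138] w 0.03965873504056625
cur head 77.63 turn -12.5 rows 6
[-0.0095, -0.0001, 0.0383, -2.0833, 1.0]
[-0.0081, -0.0001, 0.0386, -2.0833, 1.0]
[-0.0067, -0.0001, 0.0388, -2.0833, 1.0]
[-0.0053, -0.0001, 0.0391, -2.0833, 1.0]
[-0.0038, -0.0001, 0.0392, -2.0833, 1.0]
[-0.0024, -0.0001, 0.0393, -2.0833, 1.0]
80 0 A top row 241.9 B rows 276.0 cols 267.3 369.1 A cols 285.0 349.6
80 -0.004 A top row 235.7 B rows 266.4 cols 267.0 369.5 A cols 284.8 349.7
80 -0.008 A top row 229.4 B rows 256.7 cols 266.6 369.9 A cols 284.7 349.9
85 0 A top row 229.8 B rows 277.3 cols 267.1 369.4 A cols 284.7 349.8
85 -0.004 A top row 223.4 B rows 267.6 cols 266.7 369.8 A cols 284.6 350.0
85 -0.008 A top row 217.0 B rows 257.8 cols 266.3 370.2 A cols 284.4 350.2
90 0 A top row 217.8 B rows 278.9 cols 266.9 369.6 A cols 284.3 350.2
90 -0.004 A top row 211.2 B rows 269.2 cols 266.5 370.0 A cols 284.2 350.4
90 -0.008 A top row 204.7 B rows 259.2 cols 266.1 370.4 A cols 284.0 350.6
95 0 A top row 205.9 B rows 281.0 cols 266.7 369.9 A cols 283.9 350.7
95 -0.004 A top row 199.2 B rows 271.1 cols 266.3 370.3 A cols 283.7 350.9
95 -0.008 A top row 192.4 B rows 261.1 cols 265.9 370.7 A cols 283.5 351.0
```

View pics/w26.png

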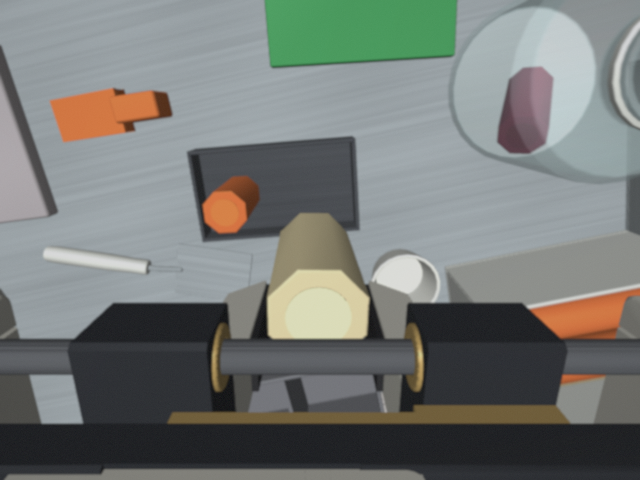

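```bash
python3 -m handwheel '[[[-0.0147,0,0.0311,0,1],[-0.0147,0,0.0311,0,1],[-0.0147,0,0.0311,0,1],[-0.0147,0,0.0311,0,1],[-0.0147,0,0.0311,0,1],[-0.0147,0,0.0311,0,1],[-0.0147,0,0.0311,0,1],[0,0,0,0,1]]]';python3 -m handwheel '[[[0,0,0,0,1],[0,0,0,0,1]]]';python3 - <<'E'
from h import *
o=st();f=wristcam(imaging.grab_frame('wrist'),o);show(f,'w27',[proj(f,[.590,.343,.195]),proj(f,np.array([.590,.343,.195])-.039*o["orientation"][:,0])])
E
```

```text
clock: 26.4
tcp_pos: [0.5866, 0.3488, 0.2851]
orientation: [[0.979, -0.005, 0.204], [-0.204, 0.003, 0.979], [-0.006, -1.0, 0.002]]
force: [-2.5, 0.0, -2.6]
grip_width: 0.0396
clock: 26.57
tcp_pos: [0.5918, 0.3401, 0.2854]
orientation: [[0.977, -0.002, 0.214], [-0.214, -0.002, 0.977], [-0.001, -1.0, -0.003]]
force: [0.5, 0.4, -2.2]
grip_width: 0.0399
t 26.57 tcp [0.5918 0.3401 0.2854] x [ 0.9769 -0.2138 -0.0014] z [ 0.2138  0.9769 -0.0025] F [ 0.5415  0.4044 -2.2134] w 0.03994650902681099
```

View pics/w27.png

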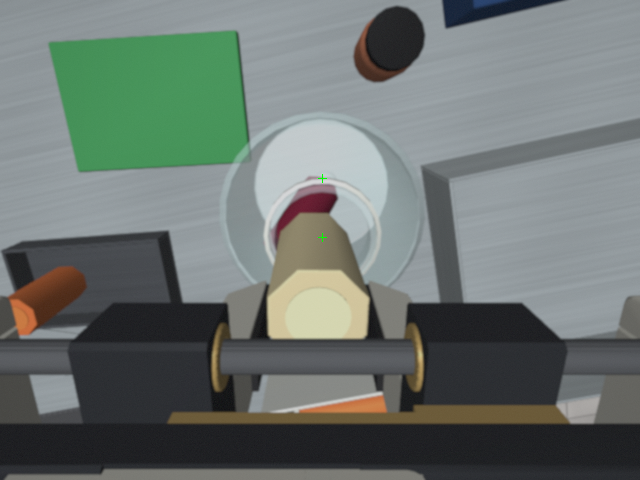

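```bash
python3 -m handwheel '[[[0.001,0.005,0.0025,0,1],[0,0.025,0,0,1],[0,0.02,0,0,1],[0,0,0,0,1]]]'; python3 -m handwheel '[[[0,0.018,0,0,1],[0,0.008,0,0,1],[0,0,0,0,1],[0,0,0,0,0.3],[0,0,0,0,0.3],[0,0,0,0,0.3],[0,0,0,0,0.3],[0,0,0,0,0.3]]]';python3 -c "
from h import *
o=st();f=imaging.grab_frame('scene');cv2.imwrite('pics/s28.png',cv2.resize(f['img'][150:310,420:560,::-1],None,fx=4,fy=4,interpolation=cv2.INTER_CUBIC));"
```

```text
clock: 26.95
tcp_pos: [0.5931, 0.3399, 0.2323]
orientation: [[0.976, -0.005, 0.216], [-0.216, -0.005, 0.976], [-0.004, -1.0, -0.006]]
force: [-0.4, -1.1, -2.2]
grip_width: 0.0396
clock: 27.62
tcp_pos: [0.5938, 0.3433, 0.2119]
orientation: [[0.977, 0.001, 0.214], [-0.214, 0.001, 0.977], [0.001, -1.0, 0.001]]
force: [0.7, 0.5, -0.7]
grip_width: 0.0637
t 27.62 tcp [0.5938 0.3433 0.2119] x [ 0.9767 -0.2144  0.0007] z [0.2144 0.9767 0.0007] F [ 0.6544  0.4762 -0.6699] w 0.06367202497018962
```

View pics/s28.png

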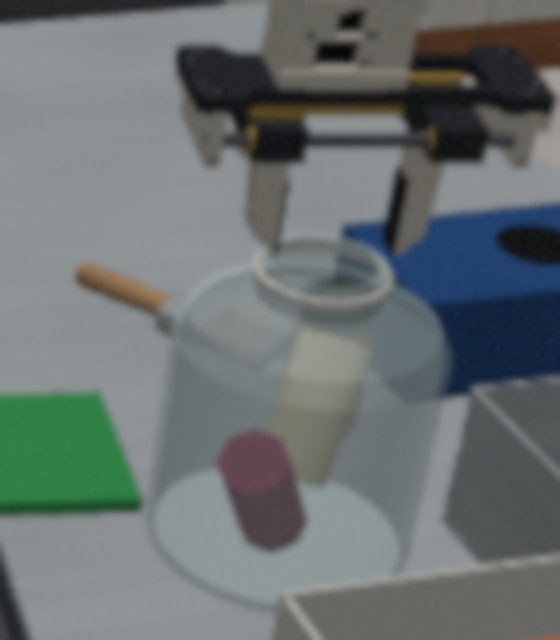

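Run:
```python
from h import *
plan(.655,.030,.225,turn=-5,start=[.594,.343,.26],grip=.3,n=9)
```

```text
cur head 77.62 turn -5 rows 9
[0.0141, 0.0039, -0.0325, -0.5556, 0.3]
[0.0138, 0.0039, -0.0327, -0.5556, 0.3]
[0.0134, 0.0039, -0.0328, -0.5556, 0.3]
[0.0131, 0.0039, -0.0329, -0.5556, 0.3]
[0.0128, 0.0039, -0.033, -0.5556, 0.3]
[0.0125, 0.0039, -0.0332, -0.5556, 0.3]
[0.0122, 0.0039, -0.0333, -0.5556, 0.3]
[0.0118, 0.0039, -0.0334, -0.5556, 0.3]
[0.0115, 0.0039, -0.0335, -0.5556, 0.3]
```

```bash
python3 -m handwheel '[[[0,-0.035,0,0,0.3],[0.014,-0.01,-0.0325,-0.6,0.3],[0.014,0.004,-0.0325,-0.6,0.3],[0.0135,0.004,-0.033,-0.6,0.3],[0.013,0.004,-0.033,-0.6,0.3],[0.013,0.004,-0.033,-0.6,0.3],[0.0125,0.004,-0.033,-0.6,0.3],[0.012,0.004,-0.033,-0.6,0.3]]]';python3 -m handwheel '[[[0.012,0.008,-0.033,-0.6,0.3],[0.0115,0.008,-0.03,-0.6,0.3],[0,0,0,0,0.3],[0,0,0,0,0.3]]]';python3 - <<'E'
from h import *
o=st();f=wristcam(imaging.grab_frame('wrist'),o);show(f,'w29')
cv2.imwrite('pics/w29z.png',cv2.resize(f['img'][170:290,240:400,::-1],None,fx=4,fy=4,interpolation=cv2.INTER_CUBIC))
f=imaging.grab_frame('scene');cv2.imwrite('pics/s29.png',cv2.resize(f['img'][150:310,420:560,::-1],None,fx=4,fy=4,interpolation=cv2.INTER_CUBIC))
E
```

```text
clock: 28.33
tcp_pos: [0.642, 0.0983, 0.2324]
orientation: [[0.99, 0.001, 0.142], [-0.142, -0.0, 0.99], [0.001, -1.0, -0.0]]
force: [0.1, -0.0, -0.5]
grip_width: 0.0644
clock: 28.67
tcp_pos: [0.6567, 0.0311, 0.2154]
orientation: [[0.992, -0.001, 0.126], [-0.126, -0.001, 0.992], [-0.001, -1.0, -0.001]]
force: [-0.4, 1.2, 0.2]
grip_width: 0.0639
t 28.67 tcp [0.6567 0.0311 0.2154] x [ 0.992  -0.1264 -0.001 ] z [ 0.1264  0.992  -0.0012] F [-0.3619  1.1856  0.2226] w 0.06389929176681307
```

View pics/w29.png

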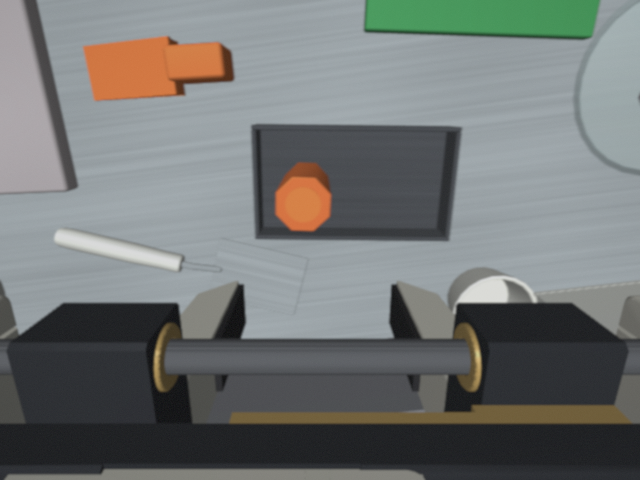

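View pics/w29z.png

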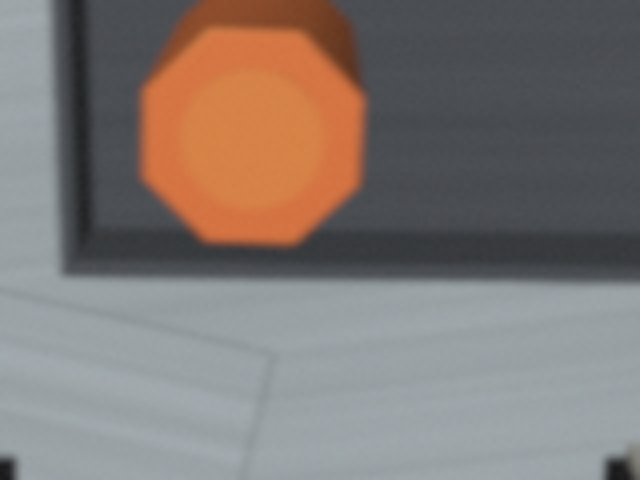

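View pics/s29.png

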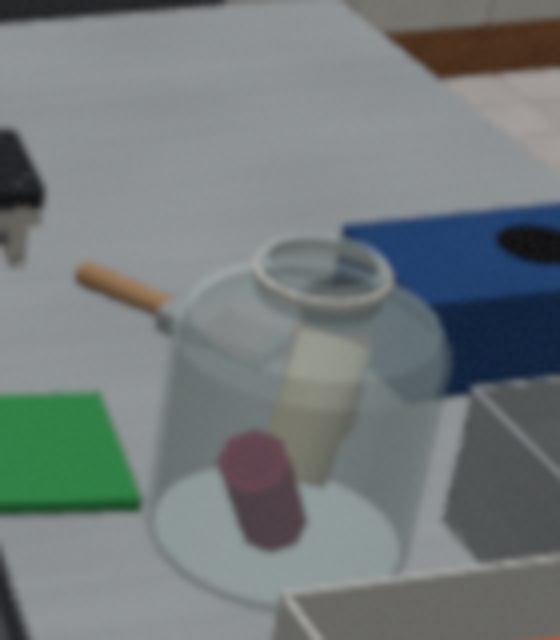

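Run:
```python
from h import *
f=imaging.grab_frame('top');cv2.imwrite('pics/t30.png',cv2.resize(f['img'][190:270,140:230,::-1],None,fx=7,fy=7,interpolation=cv2.INTER_CUBIC));
o=st();f=wristcam(imaging.grab_frame('wrist'),o)
print(ray(f,240+253/4,170+135/4,.094))
```

```text
t 28.82 tcp [0.6563 0.0363 0.2168] x [ 0.9928 -0.1197  0.0004] z [0.1197 0.9928 0.0012] F [-0.1644  0.417   0.0229] w 0.0641842723935904
[0.6377 0.0282 0.094 ]
```

View pics/t30.png

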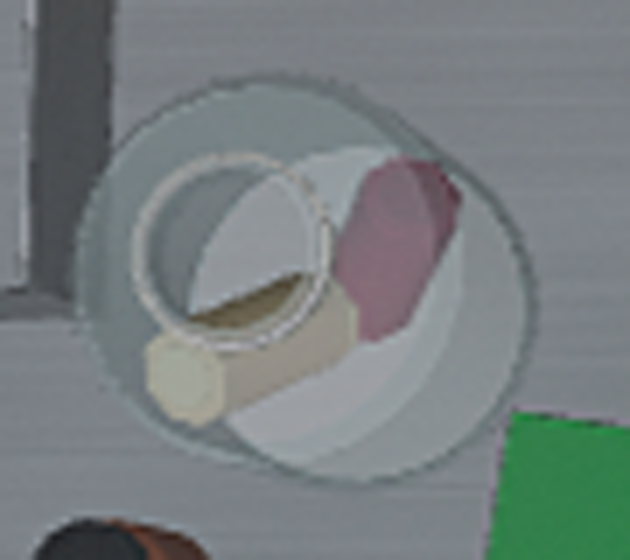

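Run:
```python
from h import *
st();plan(.6395,.023,.115,turn=2,n=3,grip=.3)
```

```text
t 28.87 tcp [0.6562 0.0365 0.2169] x [ 0.9929 -0.1191  0.0006] z [0.1191 0.9929 0.001 ] F [ 0.2124  0.2437 -0.1237] w 0.06432683928587744
cur head 83.16 turn 2 rows 3
[-0.005, 0.034, -0.0051, 0.6667, 0.3]
[-0.0049, 0.034, -0.0052, 0.6667, 0.3]
[-0.0049, 0.034, -0.0053, 0.6667, 0.3]
```

```bash
python3 -m handwheel '[[[-0.005,0.034,-0.005,0.7,0.3],[-0.005,0.034,-0.005,0.7,0.3],[-0.005,0.03,-0.005,0.6,0.3],[0,0,0,0,0.3],[0,0,0,0,0.3]]]';python3 -c "
from h import *
o=st();f=wristcam(imaging.grab_frame('wrist'),o);show(f,'w31')"
```

```text
clock: 29.28
tcp_pos: [0.6387, 0.0225, 0.118]
orientation: [[0.988, -0.002, 0.154], [-0.154, 0.0, 0.988], [-0.002, -1.0, -0.0]]
force: [0.6, 0.2, 1.4]
grip_width: 0.0642
t 29.28 tcp [0.6387 0.0225 0.118 ] x [ 0.988  -0.1541 -0.0023] z [ 0.1541  0.988  -0.0004] F [0.6143 0.2073 1.3539] w 0.0642458240381741
```

View pics/w31.png

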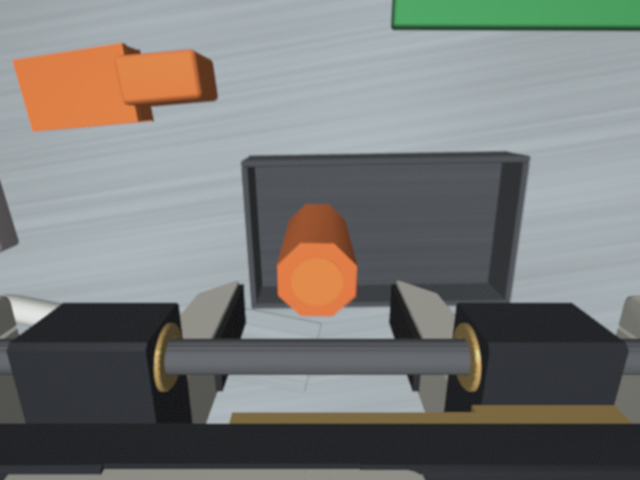

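```bash
python3 -m handwheel '[[[0,0.025,0,0,0.3],[0,0.023,0,0,0.3],[0,0,0,0,1],[0,0,0,0,1],[0,0,0,0,1],[0,0,0,0,1],[0,0,0,0,1],[0,0,0,0,1]]]';python3 -m handwheel '[[[0,-0.015,0,0,1],[0,-0.03,0,0,1],[0,-0.04,0,0,1],[0,-0.04,0,0,1],[0,-0.04,0,0,1],[0,-0.04,0,0,1],[0,-0.015,0,0,1],[0,0,0,0,1]]]';python3 - <<'E'
from h import *
o=st();f=wristcam(imaging.grab_frame('wrist'),o);show(f,'w32')
plan(.593,.343,.293,turn=0,grip=1,n=9)
E
```

```text
clock: 30.0
tcp_pos: [0.6411, 0.0221, 0.0725]
orientation: [[0.988, 0.004, 0.156], [-0.156, 0.001, 0.988], [0.003, -1.0, 0.001]]
force: [-0.1, 0.5, 7.0]
grip_width: 0.0399
clock: 30.67
tcp_pos: [0.6413, 0.0227, 0.2962]
orientation: [[0.988, 0.008, 0.156], [-0.156, 0.001, 0.988], [0.008, -1.0, 0.002]]
force: [-0.1, 0.3, -2.1]
grip_width: 0.0397
t 30.67 tcp [0.6413 0.0227 0.2962] x [ 0.9877 -0.156   0.0081] z [0.156  0.9878 0.0023] F [-0.1029  0.2735 -2.0762] w 0.039733030974678875
cur head 81.02 turn 0 rows 9
[-0.0108, -0.0, 0.0344, 0.0, 1.0]
[-0.0108, -0.0, 0.0344, 0.0, 1.0]
[-0.0108, -0.0, 0.0344, 0.0, 1.0]
[-0.0108, -0.0, 0.0344, 0.0, 1.0]
[-0.0108, -0.0, 0.0344, 0.0, 1.0]
[-0.0108, -0.0, 0.0344, 0.0, 1.0]
[-0.0108, -0.0, 0.0344, 0.0, 1.0]
[-0.0108, -0.0, 0.0344, 0.0, 1.0]
[-0.0108, -0.0, 0.0344, 0.0, 1.0]
```

View pics/w32.png

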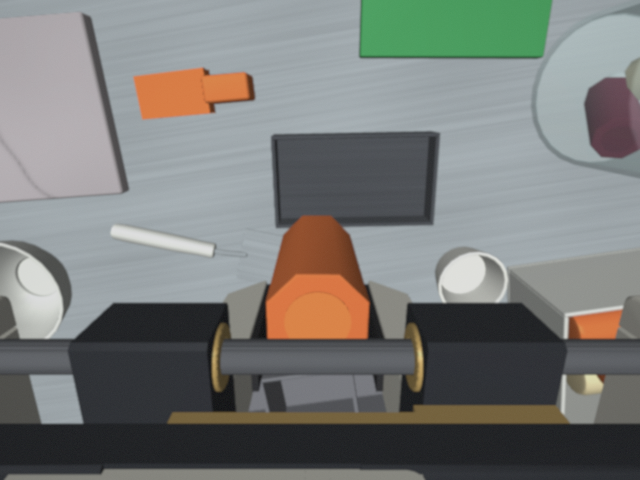

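```bash
python3 -m handwheel '[[[-0.011,0,0.0344,0,1],[-0.011,0,0.0344,0,1],[-0.011,0,0.0344,0,1],[-0.011,0,0.0344,0,1],[-0.011,0,0.0344,0,1],[-0.011,0,0.0344,0,1],[-0.011,0,0.0344,0,1],[-0.011,0,0.0344,0,1]]]';python3 -m handwheel '[[[-0.011,0,0.0344,0,1],[0,0,0,0,1],[0,0,0,0,1],[0,0,0,0,1]]]';python3 - <<'E'
from h import *
o=st();f=wristcam(imaging.grab_frame('wrist'),o);show(f,'w33',[proj(f,[.590,.343,.195]),proj(f,np.array([.590,.343,.195])-.039*o["orientation"][:,0])])
E
```

```text
clock: 31.38
tcp_pos: [0.5946, 0.308, 0.2883]
orientation: [[0.988, -0.002, 0.156], [-0.156, -0.002, 0.988], [-0.002, -1.0, -0.002]]
force: [0.4, -0.8, -1.6]
grip_width: 0.0398
clock: 31.72
tcp_pos: [0.5898, 0.3422, 0.2885]
orientation: [[0.988, -0.002, 0.156], [-0.156, -0.002, 0.988], [-0.001, -1.0, -0.002]]
force: [0.3, -0.3, -0.9]
grip_width: 0.0398
t 31.72 tcp [0.5898 0.3422 0.2885] x [ 0.9878 -0.1555 -0.0014] z [ 0.1555  0.9878 -0.0023] F [ 0.3351 -0.3364 -0.939 ] w 0.03976581313565013
```

View pics/w33.png

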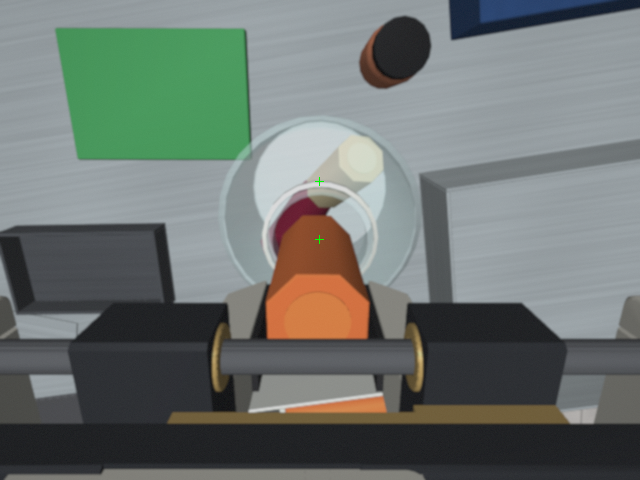

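```bash
python3 -m handwheel '[[[0.001,0.015,0.001,0,1],[0.001,0.025,0,0,1],[0,0.015,0,0,1],[0,0,0,0,1]]]'; python3 -m handwheel '[[[0,0.017,0,0,1],[0,0.008,0,0,1],[0,0,0,0,1],[0,0,0,0,0.3],[0,0,0,0,0.3],[0,0,0,0,0.3],[0,0,0,0,0.3],[0,0,0,0,0.3]]]';python3 -m handwheel '[[[0,-0.03,0,0,0.3],[0,-0.04,0,0,0.3],[0.03,-0.01,0,0,0.3],[0.03,0,0,0,0.3],[0,0,0,0,0.3]]]';python3 -c "
from h import *
o=st();f=imaging.grab_frame('scene');cv2.imwrite('pics/s34.png',cv2.resize(f['img'][150:310,420:560,::-1],None,fx=4,fy=4,interpolation=cv2.INTER_CUBIC));f=imaging.grab_frame('wrist');show(f,'w34')"
```

```text
clock: 32.1
tcp_pos: [0.5921, 0.3397, 0.231]
orientation: [[0.987, -0.004, 0.159], [-0.159, -0.005, 0.987], [-0.004, -1.0, -0.005]]
force: [0.0, -0.3, -2.4]
grip_width: 0.0397
clock: 32.77
tcp_pos: [0.5924, 0.3437, 0.2109]
orientation: [[0.988, 0.001, 0.156], [-0.156, 0.001, 0.988], [0.001, -1.0, 0.001]]
force: [-0.4, -0.1, 0.7]
grip_width: 0.0636
clock: 33.18
tcp_pos: [0.6572, 0.3311, 0.2906]
orientation: [[0.987, 0.004, 0.162], [-0.162, -0.001, 0.987], [0.004, -1.0, -0.0]]
force: [1.0, -0.8, -2.6]
grip_width: 0.0646
t 33.18 tcp [0.6572 0.3311 0.2906] x [ 0.9868 -0.162   0.0041] z [ 0.162   0.9868 -0.0002] F [ 1.0218 -0.8366 -2.5538] w 0.0646134155819822
```

View pics/s34.png

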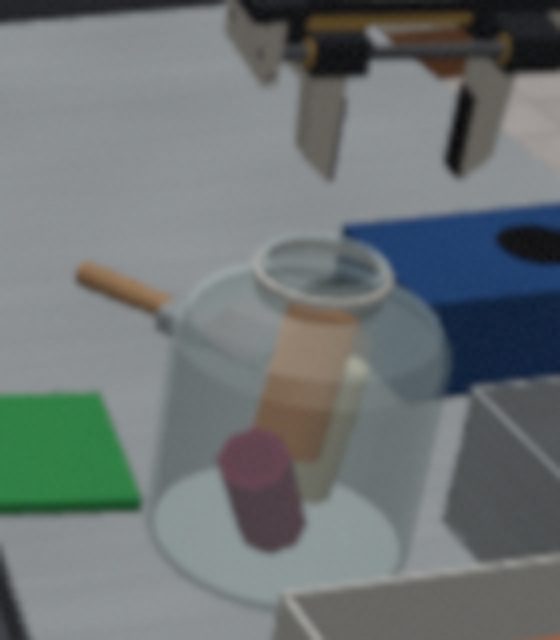

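View pics/w34.png

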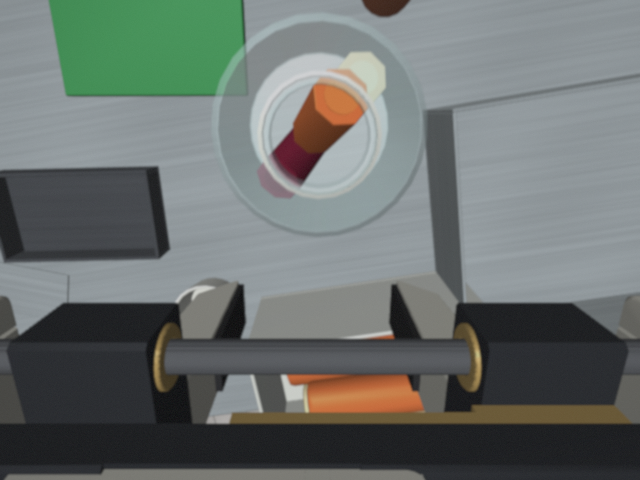

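```bash
python3 -m handwheel '[[[0.02,0,-0.03,0,0.3],[0.01,0,-0.03,0,0.3],[0,0,-0.03,0,0.3],[0,0,-0.03,0,0.3],[0,0,-0.03,0,0.3],[0,0,-0.03,0,0.3],[0,0,0,0,0.3],[0,0,0,0,0.3]]]';python3 - <<'E'
from h import *
def pm(f): return f["intrinsics"]@np.c_[f["R"],f["t"]]
o=st();g=imaging.grab_frame('scene');f=imaging.grab_frame('top');show(g,"s35")
cv2.imwrite('pics/s35z.png',cv2.resize(g['img'][150:310,420:560,::-1],None,fx=4,fy=4,interpolation=cv2.INTER_CUBIC))
cv2.imwrite('pics/t35.png',cv2.resize(f['img'][190:270,140:230,::-1],None,fx=7,fy=7,interpolation=cv2.INTER_CUBIC))
show(f,"t35full")
for n in ("carrot_mid","parsnip_mid","beet_mid"):
    r=[imaging.masks_of(n,p) for p in (f,g)]
    c=[]
    for q in r:
        for m in q[:3]: print(n,m["conf"].__round__(2),m["extent"])
E
```

```text
clock: 33.95
tcp_pos: [0.6525, 0.1498, 0.2905]
orientation: [[0.987, 0.0, 0.159], [-0.159, -0.001, 0.987], [0.0, -1.0, -0.001]]
force: [0.3, 1.4, -0.8]
grip_width: 0.0643
t 33.95 tcp [0.6525 0.1498 0.2905] x [ 0.9873 -0.1586  0.0002] z [ 0.1586  0.9873 -0.001 ] F [ 0.3132  1.3629 -0.7665] w 0.06425736545941543
carrot_mid 0.56 [167.0, 226.0, 185.0, 234.0]
beet_mid 0.49 [147.7, 197.2, 213.0, 259.4]
```

View pics/t35.png

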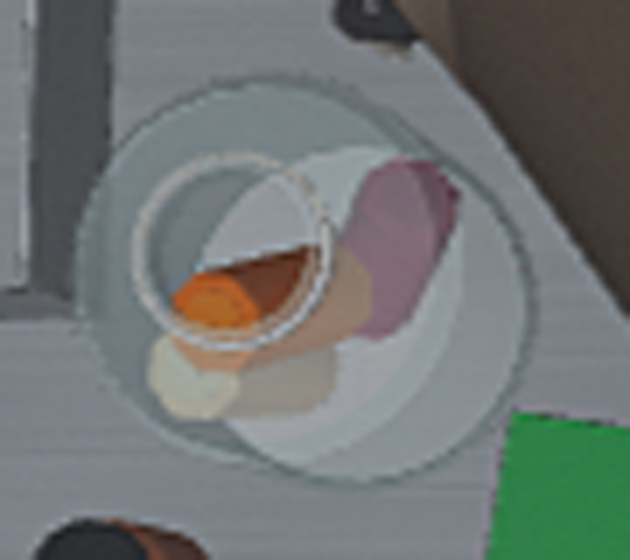

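View pics/s35z.png

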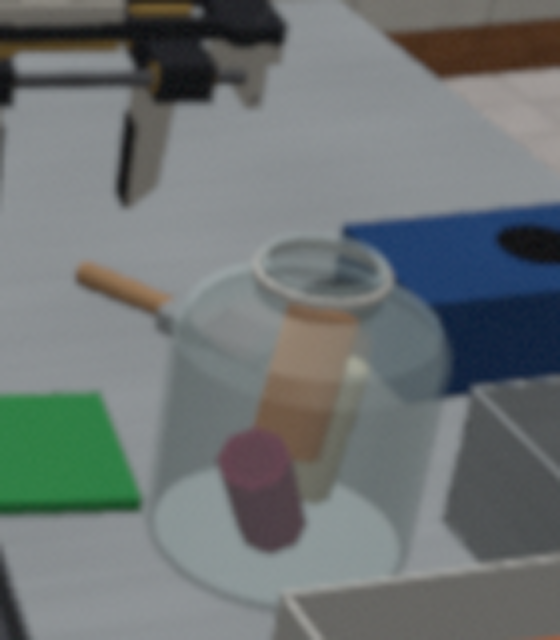

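View pics/t35full.png

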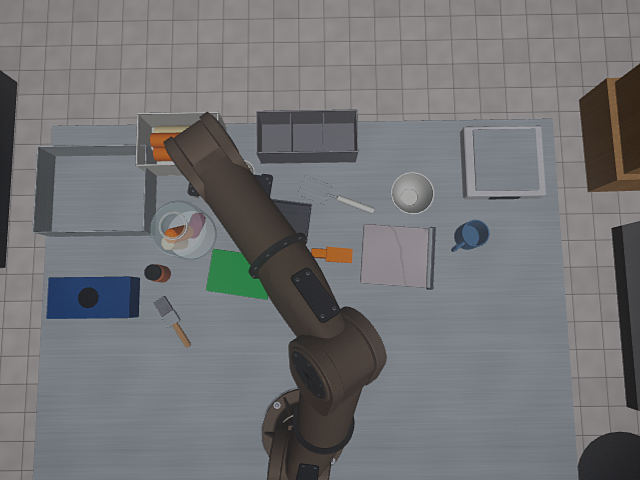

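Run:
```python
from h import *
def pm(f): return f["intrinsics"]@np.c_[f["R"],f["t"]]
g=imaging.grab_frame('scene');f=imaging.grab_frame('top')
def tri(a,b):
    a=np.array([[140+a[0]/7],[190+a[1]/7]]);b=np.array([[420+b[0]/4],[150+b[1]/4]])
    Y=cv2.triangulatePoints(pm(f),pm(g),a,b);return (Y[:3]/Y[3]).ravel()
T=tri((213,318),(322,322));B=tri((340,290),(290,445));print("carrot",T,B,np.linalg.norm(T-B),(T+B)/2)
print("mid",tri((275,305),(306,383)))
print("parsnip top",tri((193,375),(350,360)))
cv2.imwrite('pics/s36z.png',cv2.resize(g['img'][150:310,420:560,::-1],None,fx=4,fy=4,interpolation=cv2.INTER_CUBIC))
st()
```

```text
carrot [0.5701 0.3654 0.1446] [0.5934 0.34   0.0733] 0.07920278589343865 [0.5818 0.3527 0.109 ]
mid [0.581  0.3535 0.1091]
parsnip top [0.5548 0.3923 0.1041]
t 34.45 tcp [0.653  0.1523 0.2901] x [ 0.9879 -0.1554 -0.0002] z [0.1554 0.9879 0.0001] F [-0.1033 -0.6489  0.3189] w 0.06416351210764804
```

```bash
python3 -c "
from plant import env
print(env.sign_off())"
```

```text
the job is handed in; nothing more can be done
None
```

I carried out every step of the task and handed the job in at about 34.5 s of the 72 s allowed. No verdict was reported, so the outcome rests on my own checks.

**What I did**
- **Wedge and slab:** I gripped the wedge by its handle and drew it straight out at a bounded speed. In the pictures the slab then looks flat, and the wedge lies clear of it with a gap of about 10–15 mm.
- **Beet:**
  - Gripped by one end, it stayed rigid and horizontal, so I tipped it up over the slab's near edge and let it lean there.
  - I re-gripped it by its upper end and turned it upright against the slab edge.
  - I stood it on the slab, let go for roughly half a second, and took it again from above by its upper end.
- **Feeding the jar:** I lowered the beet, the parsnip and the carrot through the neck one at a time. I saw no contact force in the neck.

**Last checks**
- **Roots:**
  - All three are inside the jar and looked the same in pictures about 0.8 s apart.
  - The beet appears to lie on the floor. The parsnip leans on the wall, its top about 104 mm up. The carrot stands tilted on the beet, so not every root lies flat.
  - The carrot's centre triangulates to about 109 mm high and about 12 mm from the jar's axis. The limits are 155 mm and 75 mm.
- **Rest of the bench:** The jar is upright, and it and the bystanders I could see look unmoved. The arm hid the ramekin in the last top view. The open gripper is in free air.

**What disagreed or fell short**
- The network missed the beet once, so I located it by eye and by colour instead. In the last pictures it found the carrot in one view, missed the parsnip, and boxed the whole jar as the beet.
- Triangulating the carrot's ends gave a length of 79 mm instead of 90 mm, so its centre height is only good to about 1 cm, still well inside the limit.

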